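Close the carton layer and hold the turntable brake

TASK

Finish the layer on the plywood slab: put the two loose cartons into its two open places so that the four lie flat and square as a tidy pinwheel round an open centre, gaps only a few millimetres, the two laid ones staying put. Then turn the sprung brake dial clockwise by its post, past two notches to the third (the long mark), and finish while still holding it there with the fingers. Leave the other things on the counter alone.

Things in the scene. Friction and masses are not known exactly. Their poses are not given: they have to be found in the camera images.
- slab: round grey wrapping turntable (256 mm across) with a square plywood slab, 200 x 200 mm, fixed on it; it does not move. Origin at table height under the slab's centre, z up, x and y along the slab's edges; the slab's top is 40 mm above the table
- place_near (a point): first open place of the layer: where the centre (half-way up) of a carton must come, 22.5 mm above the slab's top; in the slab's frame at x -27, y -62 mm. The carton's 120 mm length lies along the slab's x, either way round. When closed there it stands 4 mm from the flank of one laid carton and 4 mm from the end of the other; the middle of the layer stays an open well 74 x 74 mm, |x| and |y| under 37 mm in the slab's frame, where a finger fits
- place_far (a point): second open place, opposite the first: slab frame x 27, y 62 mm, same height, length again along the slab's x. Either loose carton may go into either place
- carton_1_mid (a point): loose carton on the table: plain cardboard carton with a paper tape strip along its top, 120 (its x) x 50 (its y) x 45 mm high, about 0.15 to 0.31 kg; the point is its centre, half-way up, x along the 120 mm length, z up
- carton_2_mid (a point): the other loose carton on the table, same make: plain cardboard carton with a paper tape strip along its top, 120 (its x) x 50 (its y) x 45 mm high, about 0.15 to 0.31 kg; the point is its centre, half-way up, x along the 120 mm length, z up
- laid_a_mid (a point): carton already laid on the slab, not fixed; its length along the slab's y, centre at slab x 62, y -27 mm: plain cardboard carton with a paper tape strip along its top, 120 (its x) x 50 (its y) x 45 mm high, about 0.15 to 0.31 kg; the point is its centre, half-way up, x along the 120 mm length, z up
- laid_b_mid (a point): second carton already laid on the slab, not fixed; its length along the slab's y, centre at slab x -62, y 27 mm: plain cardboard carton with a paper tape strip along its top, 120 (its x) x 50 (its y) x 45 mm high, about 0.15 to 0.31 kg; the point is its centre, half-way up, x along the 120 mm length, z up
- console: fixed brake console, a low grey box 170 (x) x 160 (y) x 50 mm with the round dial on top; origin at table height under the dial's axis, z up. Four white marks lie on its top round the dial, outside the dial's rim: home, first, second (short, 8 mm) and third (longer, 13 mm). On its far side (+x), a guide up to 95 mm high holds a loose steel click pin (to 115 mm) that rides on the dial, 46 mm from the axis, and drops behind a rib at each notch
- dial_axis (a point): on the vertical axis of the dial, at the height of the dial's face (63 mm above the table)
- dial_post (a point): middle of the part of the dial's upright post that is gripped or pushed: black plastic post 16 mm in diameter, standing 55 mm from the dial's axis, from the dial's face at 63 mm to its top at 105 mm above the table; this point is at 88 mm and travels with the dial. A steel hub of radius 14 mm, 6 mm high, stands in the dial's centre
- third_notch (a point): fixed point on the console where the post's point stands when the dial is at the third notch
- brake_dial (a joint): turn of the dial in rad, 0 at home (where it starts), growing clockwise seen from above; notches at 0.4, 0.8 and 1.2, hard stop at 1.3. A spring drives it back to home from everywhere if let go: about 2 to 7 N at the post, with a small click as each notch is passed
- pen_pot: bystander: white pot with pens, 72 mm across, 85 mm high (pens to 155), origin under its centre
- calculator: bystander: grey calculator 75 x 140 x 12 mm, flat
- phone: bystander: black phone 72 x 148 x 9 mm, flat
- tape_roll: bystander: roll of paper tape 90 mm across, 24 mm high, flat
- cassette: bystander: steel bicycle sprocket stack 110 mm across, 32 mm high
- lube_bottle: bystander: white bottle 44 mm across, 110 mm high, standing
- spanner: bystander: steel spanner 160 mm long, lying flat
Things that resemble listed ones, but are neither listed nor needed, are in the scene too. What is shaped like the part that bears carton_2_mid but purple is not meant.

How it is judged:
On the way, in this order (a step that is already met when the one before it is completed fails the run):
1. one loose carton lies in an open place, the dial still at home (((horizontal distance between carton_1_mid and place_near below 0.012 m and angle between the x axis of carton_1_mid and the x axis of slab, either way round below 0.12 rad and z of carton_1_mid in the frame of slab between 0.0575 and 0.0675 m and angle between carton_1_mid's own z axis and vertical below 0.08 rad) or (horizontal distance between carton_1_mid and place_far below 0.012 m and angle between the x axis of carton_1_mid and the x axis of slab, either way round below 0.12 rad and z of carton_1_mid in the frame of slab between 0.0575 and 0.0675 m and angle between carton_1_mid's own z axis and vertical below 0.08 rad) or (horizontal distance between carton_2_mid and place_near below 0.012 m and angle between the x axis of carton_2_mid and the x axis of slab, either way round below 0.12 rad and z of carton_2_mid in the frame of slab between 0.0575 and 0.0675 m and angle between carton_2_mid's own z axis and vertical below 0.08 rad) or (horizontal distance between carton_2_mid and place_far below 0.012 m and angle between the x axis of carton_2_mid and the x axis of slab, either way round below 0.12 rad and z of carton_2_mid in the frame of slab between 0.0575 and 0.0675 m and angle between carton_2_mid's own z axis and vertical below 0.08 rad)) and value of joint brake_dial below 0.15 rad), for 0.2 s.
2. both loose cartons lie in the two open places and the layer is whole, the dial still at home ((((horizontal distance between carton_1_mid and place_near below 0.012 m and angle between the x axis of carton_1_mid and the x axis of slab, either way round below 0.12 rad and z of carton_1_mid in the frame of slab between 0.0575 and 0.0675 m and angle between carton_1_mid's own z axis and vertical below 0.08 rad) and (horizontal distance between carton_2_mid and place_far below 0.012 m and angle between the x axis of carton_2_mid and the x axis of slab, either way round below 0.12 rad and z of carton_2_mid in the frame of slab between 0.0575 and 0.0675 m and angle between carton_2_mid's own z axis and vertical below 0.08 rad)) or ((horizontal distance between carton_1_mid and place_far below 0.012 m and angle between the x axis of carton_1_mid and the x axis of slab, either way round below 0.12 rad and z of carton_1_mid in the frame of slab between 0.0575 and 0.0675 m and angle between carton_1_mid's own z axis and vertical below 0.08 rad) and (horizontal distance between carton_2_mid and place_near below 0.012 m and angle between the x axis of carton_2_mid and the x axis of slab, either way round below 0.12 rad and z of carton_2_mid in the frame of slab between 0.0575 and 0.0675 m and angle between carton_2_mid's own z axis and vertical below 0.08 rad))) and distance of each of laid_a_mid, laid_b_mid from where it was at the start of the episode below 0.012 m and angle between the x axis of each of laid_a_mid, laid_b_mid and the y axis of slab, either way round below 0.12 rad and value of joint brake_dial below 0.15 rad), for 0.2 s.
3. the dial is held by the fingers at the third notch, the layer whole ((((horizontal distance between carton_1_mid and place_near below 0.012 m and angle between the x axis of carton_1_mid and the x axis of slab, either way round below 0.12 rad and z of carton_1_mid in the frame of slab between 0.0575 and 0.0675 m and angle between carton_1_mid's own z axis and vertical below 0.08 rad) and (horizontal distance between carton_2_mid and place_far below 0.012 m and angle between the x axis of carton_2_mid and the x axis of slab, either way round below 0.12 rad and z of carton_2_mid in the frame of slab between 0.0575 and 0.0675 m and angle between carton_2_mid's own z axis and vertical below 0.08 rad)) or ((horizontal distance between carton_1_mid and place_far below 0.012 m and angle between the x axis of carton_1_mid and the x axis of slab, either way round below 0.12 rad and z of carton_1_mid in the frame of slab between 0.0575 and 0.0675 m and angle between carton_1_mid's own z axis and vertical below 0.08 rad) and (horizontal distance between carton_2_mid and place_near below 0.012 m and angle between the x axis of carton_2_mid and the x axis of slab, either way round below 0.12 rad and z of carton_2_mid in the frame of slab between 0.0575 and 0.0675 m and angle between carton_2_mid's own z axis and vertical below 0.08 rad))) and distance of each of laid_a_mid, laid_b_mid from where it was at the start of the episode below 0.012 m and angle between the x axis of each of laid_a_mid, laid_b_mid and the y axis of slab, either way round below 0.12 rad and value of joint brake_dial between 1.08 and 1.32 rad and contact force between the fingers and console above 1 N), for 0.3 s.
At the end, for the whole second after the job is handed in: Loose cartons flat in the two open places (centres within 12 mm, 0.12 rad, 5 mm in height), laid cartons moved under 12 mm and square, and the fingers holding the dial between 1.08 and 1.32 rad with at least 1 N, through the last second (all of step 3); the arm keeps its last pose, push and grip.
It fails at once if a bystander is shoved more than 30 mm (distance of any of pen_pot, calculator, phone, tape_roll, cassette, lube_bottle, spanner from where it was at the start of the episode above 0.03 m).
It also fails if it takes over 64 s, if anything falls off the work surface, if the arm or the gripper's body presses on something with over 40 N, if the wrist force passes 120 N, or if a joint passes its speed limit or range.

ROBOT

A 7-joint arm with a two-finger parallel gripper is mounted at the origin on the work surface. World frame = base frame: x ahead of the robot, y to its left, z up, the work surface at z = 0. Lengths are in m, angles in rad, forces in N, time in s.
With the tool pointing down it reaches from about 0.4 to 0.875 m from the base axis. Payload 19.3 kg.
Tool frame: the origin (TCP) lies at the very end of the fingers, on their centre line; the grasp point (between the pads) lies 19 mm behind it; z points along the fingers, x is the direction in which the jaws open and shut, and the axes are right-handed (so a half turn about z gives the same grasp; the last joint's range is limited). The gripper opens to 85 mm and grips with 20 to 120 N. Pads are 22 mm wide; open, the fingers measure 114 mm over their backs; the gripper's body (76 mm by 85 mm) begins 54 mm behind the grasp point. The pads swing forward as they close: fully open they stand 13 mm farther back than shut.
Start: joints at [1.25, 0.521, -0.036, 1.599, 0.021, 1.021, -0.113], TCP at [0.155, -0.605, 0.231] pointing down, gripper open.
Joint ranges: [-2.91, 2.91], [-0.3, 2.13], [-1.5, 1.42], [0.17, 2.43], [-1.26, 4.41], [0.16, 1.93], [-2.52, 2.52]. Speed limits (rad/s): [1.89, 1.89, 2.39, 2.39, 3.01, 3.01, 3.01].

INTERFACE

Orientations are given as [roll, pitch, yaw] about the fixed x, y, z axes, in that order (R = Rz(yaw) Ry(pitch) Rx(roll)).
In Python, from workcell import bot gives the robot as it stands.
- The arm moves only by the tool jog_arm, never from a script. Its argument "increments" is a list of rows, each an object of numbers: "wx", "wy", "wz": the turn, a rotation vector about the tool's x, y, z in degrees; "x", "y", "z": the shift along the tool's x, y, z in cm; "claw": the opening in per cent of the stroke, from 0 (shut) to 100 (fully open). A call has 1 to 10 rows; each row is the pose to reach, as a shift and turn from the pose measured when the call began, along the tool's axes at that moment; what a row does not reach only later rows make up. A row lasts 1/8 s, in which the tool goes at most 62.5 mm and 10.7 degrees, less where a joint would pass 70% of its speed; a pose out of reach is approached as far as the arm can. A call with a gripper value outside its range is refused whole. The fingers move at their own pace and stop on an object; "squeeze" is the grip in N (left out, the last holds). Time passes only in rows, so rows that repeat a pose let the fingers close. It gives the time, the measured TCP pose, the force and the opening at its end, in the units of the state.
- bot.observe(): the state, without advancing time (a new reading comes with each control period).
- bot.grab_frame(name): name is "side" or "top" or "wrist"; returns a dict with "pixels" (384x512x3 uint8, red, green, blue), "fov_y" (degrees; the focal length in pixels is half the picture's height over the tangent of half this angle, whatever the lens; pixels are square), "cx", "cy" (the principal point, pixels), "origin" and "orientation" of the camera in the world. Camera axes: x right, y down, z forward; pixel columns grow to the right and rows downward; lengths in m; the calibration is good to about 2 mm. A picture is of the moment at which its call begins. There is no depth.
- bot.job_done(): hands the job in, once; it reports no verdict.
The state is a dict: "clock": time; "qpos": joint angles; "qd": joint speeds; "joint_efforts": joint torques, N m; "position": TCP position; "tool_rot": TCP orientation; "force": force on the tool from outside, world axes, zero at the start; "moment": the same for the moment, N m; "grip_width": finger opening in m.
Only numpy, scipy, OpenCV 4.12 (cv2) and the standard library are available. Lean on these libraries where they do the work, as an engineer would, in place of code of your own. Each camera call takes 0.05 s, during which the arm holds its last target.

## Working session

There is one attempt and no reset: what is moved stays moved. The work goes in short steps, Python scripts to look and compute and a tool call to move; the robot and the scene stay as the last step left them, time stands still between calls to the robot, and variables do not carry over. Pictures are saved under pics/ and viewed, and the job is handed in when it is done.

Besides the shell and the picture viewer there is one more tool, called as name(argument=value, ...), one argument or row to a line, values as JSON. jog_arm: Moves the arm, as the interface text tells. Its arguments: {"type":"object","properties":{"increments":{"type":"array","items":{"type":"object","properties":{"wx":{"type":"number"},"wy":{"type":"number"},"wz":{"type":"number"},"x":{"type":"number"},"y":{"type":"number"},"z":{"type":"number"},"claw":{"type":"number"}}}},"squeeze":{"type":"number"}},"required":["increments"]}

```bash
mkdir -p pics
cat > h.py <<'E'
import numpy as np, cv2
from scipy.spatial.transform import Rotation as R
from workcell import bot
def grab(n,name):
    f=bot.grab_frame(n); cv2.imwrite(f'pics/{name}.png',f['pixels'][:,:,::-1]); 
    import pickle; pickle.dump(f,open(f'pics/{name}.pkl','wb')); return f
def load(name):
    import pickle; return pickle.load(open(f'pics/{name}.pkl','rb'))
def Rm(o):
    o=np.array(o,float)
    return o if o.shape==(3,3) else (R.from_euler('xyz',o).as_matrix() if o.size==3 else R.from_quat(o).as_matrix())
def foc(f): return f['pixels'].shape[0]/2/np.tan(np.radians(f['fov_y'])/2)
def ray(f,u,v):
    d=np.array([(u-f['cx'])/foc(f),(v-f['cy'])/foc(f),1.]); return np.array(f['origin']),Rm(f['orientation'])@d
def atz(f,u,v,z):
    o,d=ray(f,u,v); return o+d*(z-o[2])/d[2]
def proj(f,p):
    c=Rm(f['orientation']).T@(np.array(p,float)-np.array(f['origin'])); return foc(f)*c[0]/c[2]+f['cx'],foc(f)*c[1]/c[2]+f['cy']
def tri(l):
    A=np.zeros((3,3));b=np.zeros(3)
    for f,u,v in l:
        o,d=ray(f,u,v); d/=np.linalg.norm(d); P=np.eye(3)-np.outer(d,d); A+=P;b+=P@o
    p=np.linalg.solve(A,b); return p
def crop(name,x0,y0,x1,y1,s,out):
    im=cv2.imread(f'pics/{name}.png')[y0:y1,x0:x1]; cv2.imwrite(f'pics/{out}.png',cv2.resize(im,None,fx=s,fy=s,interpolation=cv2.INTER_CUBIC))
E
python3 - <<'E'
from h import *
for n in ['side','top','wrist']:
    f=grab(n,n+'0'); print(n,{k:f[k] for k in f if k!='pixels'})
print(bot.observe())
E
```

```text
side {'fov_y': 52.840150477726276, 'cx': 256.20596523435563, 'cy': 194.9357438735377, 'origin': array([0.14965144, 1.30511431, 1.06824448]), 'orientation': array([-2.27296757, -0.01649516, -2.81263951])}
top {'fov_y': 56.70171794559115, 'cx': 256.9414263823933, 'cy': 197.27860962743694, 'origin': array([0.42411192, 0.19526534, 1.19175363]), 'orientation': array([-3.03640183, -0.00893869, -1.58187834])}
wrist {'fov_y': 62.92721110609624, 'cx': 256.41564832040734, 'cy': 190.14703447812582, 'origin': array([ 0.22262385, -0.58826535,  0.3737874 ]), 'orientation': array([ 2.86537597e+00,  2.02419737e-03, -1.31958385e+00])}
{'clock': 0.15, 'qpos': array([ 1.24979097,  0.52186379, -0.03630459,  1.59983103,  0.02120445,
        1.02112149, -0.11280544]), 'qd': array([ 0.00038289, -0.00212404,  0.00024613, -0.00205581, -0.00070203,
       -0.00334517,  0.0008043 ]), 'joint_efforts': array([ 2.70533565e-03, -9.27397084e+01,  1.98100023e+00, -3.70055509e+01,
        1.79552642e-02,  6.43493200e-03,  9.19939180e-05]), 'position': array([ 0.15501453, -0.60522651,  0.23088299]), 'tool_rot': array([ 3.14152161e+00,  8.35661163e-04, -1.32002707e+00]), 'force': array([ 0.64593029,  0.18218396, -0.20139997]), 'moment': array([ 2.10327925e-02, -9.52525685e-05, -4.88834034e-02]), 'grip_width': 0.08526158332073785}
```

View pics/top0.png

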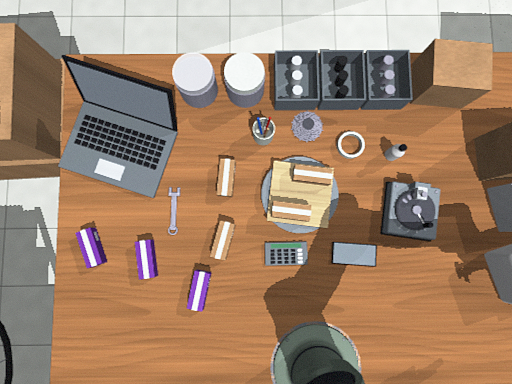

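View pics/side0.png

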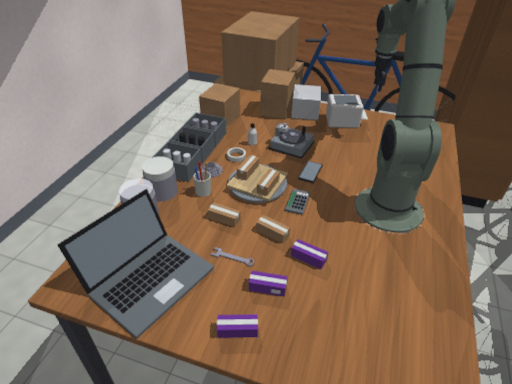

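View pics/wrist0.png

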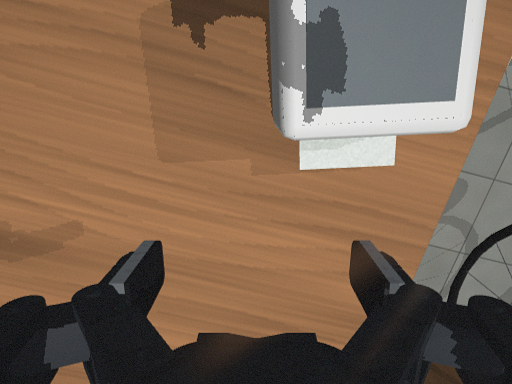

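Top view: the plain brown cartons with paper tape at about (226,177) and (222,240) are the loose ones. The purple ones at (91,246), (146,258) and (199,290) are the lookalikes and are not meant. Slab at about (301,193), dial console at about (411,210). I'll enlarge these to confirm.

Run:
```python
from h import *
crop('top0',195,145,355,265,5,'c1'); crop('top0',370,165,450,245,7,'c2'); crop('side0',190,140,330,250,5,'c3');crop('side0',255,110,325,165,10,'c4')
```

```text
(no output)
```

View pics/c1.png

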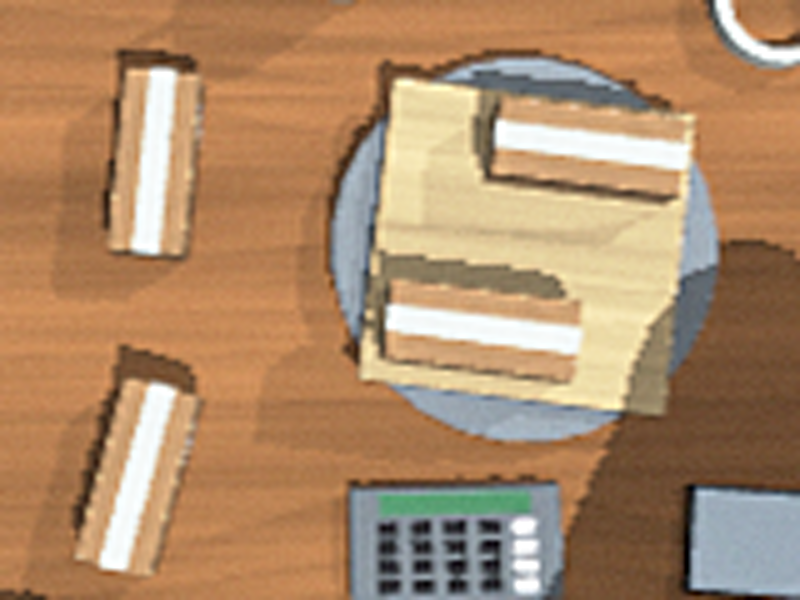

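View pics/c2.png

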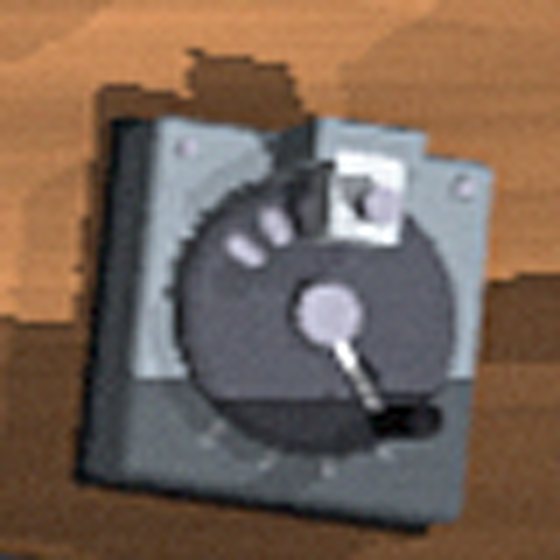

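View pics/c3.png

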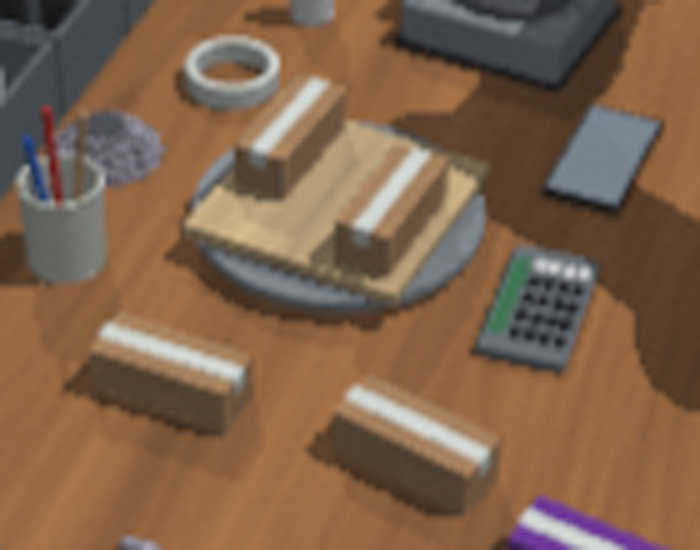

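View pics/c4.png

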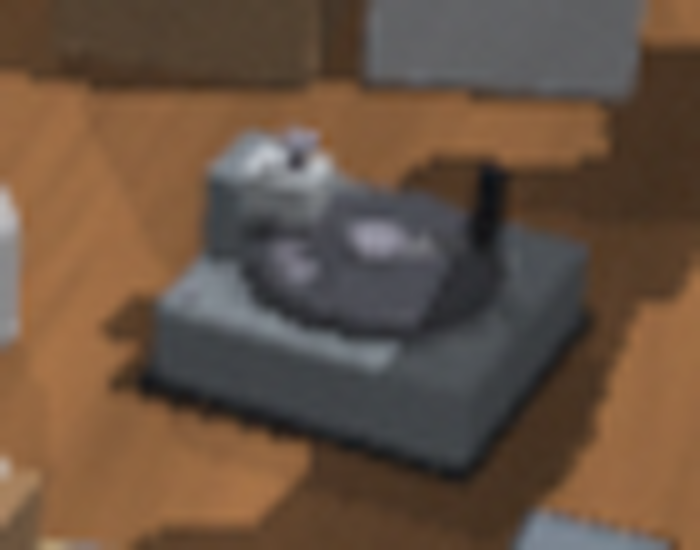

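Run:
```python
from h import *
f=load('top0'); s=load('side0')
g=lambda x,y:(195+(x+.5)/5-.5,145+(y+.5)/5-.5)
def poly(n,P,z):
    w=np.array([atz(f,*g(*p),z)[:2] for p in P]); c=w.mean(0)
    print(n,'c',c.round(4),'sides',[round(np.linalg.norm(w[i]-w[(i+1)%4]),4) for i in range(4)],'ang',[round(np.degrees(np.arctan2(*(w[(i+1)%4]-w[i])[::-1])),1) for i in range(4)])
    return c
poly('c1',[(122,68),(203,72),(188,257),(108,250)],.045)
poly('c2',[(124,378),(203,398),(156,577),(75,558)],.045)
c=poly('slab',[(393,78),(694,115),(665,413),(360,380)],.04)
poly('laidup',[(497,96),(692,117),(678,200),(488,178)],.085)
poly('laidlow',[(392,278),(582,300),(572,383),(385,358)],.085)
g2=lambda x,y:(370+(x+.5)/7-.5,165+(y+.5)/7-.5)
for n,p,z in [('hub',(330,315),.069),('posttop',(427,417),.105),('postbase',(378,418),.063),('long',(212,435),.05),('m3',(388,453),.05),('m1',(265,462),.05),('m2',(327,468),.05),('boxUL',(158,122),.05),('boxUR',(493,165),.05),('boxLR',(462,522),.05),('boxLL',(122,470),.05)]:
    print(n,g2(*p),atz(f,*g2(*p),z).round(4))
gs=lambda x,y:(190+(x+.5)/5-.5,140+(y+.5)/5-.5)
gd=lambda x,y:(255+(x+.5)/10-.5,110+(y+.5)/10-.5)
print('tri tape c1 nearends', tri([(f,*g(146,255)),(s,*gs(237,374))]), tri([(f,*g(154,68)),(s,*gs(108,330))]))
print('tri tape c2', tri([(f,*g(113,568)),(s,*gs(484,460))]), tri([(f,*g(160,388)),(s,*gs(358,395))]))
print('slab corner tri LL',tri([(f,*g(360,380)),(s,*gs(392,297))]),'UL',tri([(f,*g(393,78)),(s,*gs(187,225))]))
print('hub tri',tri([(f,*g2(330,315)),(s,*gd(378,238))]),'post',tri([(f,*g2(427,417)),(s,*gd(492,166))]))
```

```text
c1 c [0.613  0.2849] sides [np.float64(0.0531), np.float64(0.1223), np.float64(0.052), np.float64(0.1202)] ang [np.float64(-93.4), np.float64(175.2), np.float64(84.4), np.float64(-4.3)]
c2 c [0.4087 0.2952] sides [np.float64(0.0525), np.float64(0.1172), np.float64(0.053), np.float64(0.1182)] ang [np.float64(-104.8), np.float64(165.0), np.float64(76.3), np.float64(-15.3)]
slab c [0.5561 0.0423] sides [np.float64(0.1995), np.float64(0.1968), np.float64(0.1983), np.float64(0.1999)] ang [np.float64(-97.7), np.float64(172.6), np.float64(83.2), np.float64(-7.0)]
laidup c [0.6125 0.0085] sides [np.float64(0.124), np.float64(0.0539), np.float64(0.1203), np.float64(0.0528)] ang [np.float64(-96.8), np.float64(168.7), np.float64(82.8), np.float64(-7.4)]
laidlow c [0.4982 0.0779] sides [np.float64(0.1195), np.float64(0.0523), np.float64(0.1173), np.float64(0.0502)] ang [np.float64(-97.2), np.float64(171.6), np.float64(81.8), np.float64(-5.9)]
hub (416.7142857142857, 209.57142857142856) [ 0.4982 -0.3228  0.069 ]
posttop (430.57142857142856, 224.14285714285714) [ 0.4507 -0.3462  0.105 ]
postbase (
[... 240 characters left out ...]
 0.4323 -0.2977  0.05  ]
m2 (416.2857142857143, 231.42857142857144) [ 0.4292 -0.3261  0.05  ]
boxUL (392.14285714285717, 182.0) [ 0.5901 -0.2566  0.05  ]
boxUR (440.0, 188.14285714285714) [ 0.5684 -0.4116  0.05  ]
boxLR (435.57142857142856, 239.14285714285714) [ 0.404  -0.3866  0.05  ]
boxLL (387.0, 231.71428571428572) [ 0.4294 -0.2318  0.05  ]
tri tape c1 nearends [0.55374136 0.29148809 0.04634962] [0.67055948 0.28428448 0.05159488]
tri tape c2 [0.35188646 0.31259345 0.04246296] [0.46335568 0.2815448  0.04517747]
slab corner tri LL [0.47161832 0.15365629 0.03733428] UL [0.66604424 0.12839958 0.04091645]
hub tri [ 0.49847934 -0.32139571  0.0717605 ] post [ 0.45051121 -0.34379435  0.1097801 ]
```

```bash
cat >> h.py <<'E'
def go(p,yawdeg):
    """print increments from current pose to the pose with tool down"""
    s=bot.observe(); R0=R.from_euler('xyz',s['tool_rot']); d=R0.inv().apply(np.array(p)-s['position'])*100
    Rt=R.from_euler('xyz',[np.pi,0,np.radians(yawdeg)]); rv=np.degrees((R0.inv()*Rt).as_rotvec())
    print('t',round(s['clock'],2),'pos',s['position'].round(4),'yaw',np.degrees(s['tool_rot']).round(2),'| xyz cm',d.round(2),'w',rv.round(2))
E
python3 -c "
from h import *
go([.5,-.2,.25],0); go([.6,.26,.25],85.5)"
```

```text
t 0.15 pos [ 0.155  -0.6052  0.2309] yaw [ 1.800e+02  5.000e-02 -7.563e+01] | xyz cm [-30.7  -43.48  -1.89] w [-3.000e-02  4.000e-02 -7.563e+01]
t 0.15 pos [ 0.155  -0.6052  0.2309] yaw [ 1.800e+02  5.000e-02 -7.563e+01] | xyz cm [-72.78 -64.58  -1.86] w [-7.0000e-02  2.0000e-02 -1.6113e+02]
```

jog_arm(
  increments=[
    {"x": -3,"y": -5,"z": -1,"wz": -8,"claw": 100},
    {"x": -6.5,"y": -10,"z": -2,"wz": -18},
    {"x": -10,"y": -15,"z": -2,"wz": -28},
    {"x": -13.5,"y": -20,"z": -2,"wz": -38},
    {"x": -17,"y": -25,"z": -2,"wz": -48},
    {"x": -20.5,"y": -30,"z": -2,"wz": -58},
    {"x": -24,"y": -34.5,"z": -2,"wz": -66},
    {"x": -27.5,"y": -39,"z": -2,"wz": -74},
    {"x": -30.7,"y": -43.5,"z": -2,"wz": -80},
    {"x": -34,"y": -46,"z": -2,"wz": -88},
  ],
)

```text
schema error: expected keys wx, wy, wz, x, y, z, claw
```

```bash
python3 -c "
from h import *
go([.6,.26,.25],85.5); print(bot.observe()['qpos'].round(2))"
```

```text
t 0.15 pos [ 0.155  -0.6052  0.2309] yaw [ 1.800e+02  5.000e-02 -7.563e+01] | xyz cm [-72.78 -64.58  -1.86] w [-7.0000e-02  2.0000e-02 -1.6113e+02]
[ 1.25  0.52 -0.04  1.6   0.02  1.02 -0.11]
```

All seven keys needed.

jog_arm(
  increments=[
    {"x": -3,"y": -5,"z": -1,"wx": 0,"wy": 0,"wz": -8,"claw": 100},
    {"x": -6.5,"y": -10,"z": -2,"wx": 0,"wy": 0,"wz": -18,"claw": 100},
    {"x": -10,"y": -15,"z": -2,"wx": 0,"wy": 0,"wz": -28,"claw": 100},
    {"x": -13.5,"y": -20,"z": -2,"wx": 0,"wy": 0,"wz": -38,"claw": 100},
    {"x": -17,"y": -25,"z": -2,"wx": 0,"wy": 0,"wz": -48,"claw": 100},
    {"x": -20.5,"y": -30,"z": -2,"wx": 0,"wy": 0,"wz": -58,"claw": 100},
    {"x": -24,"y": -34.5,"z": -2,"wx": 0,"wy": 0,"wz": -66,"claw": 100},
    {"x": -27.5,"y": -39,"z": -2,"wx": 0,"wy": 0,"wz": -74,"claw": 100},
    {"x": -30.7,"y": -43.5,"z": -2,"wx": 0,"wy": 0,"wz": -80,"claw": 100},
    {"x": -34,"y": -46,"z": -2,"wx": 0,"wy": 0,"wz": -88,"claw": 100},
  ],
)

```text
clock: 1.4
position: [0.5175, -0.1596, 0.2509]
tool_rot: [-3.14, -0.0, 0.221]
force: [-0.2, -1.2, 0.8]
grip_width: 0.0855
```

```bash
python3 -c "
from h import *
go([.59,.26,.25],85.5); print(bot.observe()['qpos'].round(2))"
```

```text
t 1.4 pos [ 0.5175 -0.1596  0.2509] yaw [-1.7992e+02 -1.0000e-02  1.2670e+01] | xyz cm [ 16.27 -39.35   0.15] w [-6.000e-02 -6.000e-02 -7.283e+01]
[ 0.6   0.41 -0.55  1.78  0.24  1.02  0.18]
```

jog_arm(
  increments=[
    {"x": 1,"y": -4,"z": -0.5,"wx": 0,"wy": 0,"wz": -10,"claw": 100},
    {"x": 1.5,"y": -8,"z": -1,"wx": 0,"wy": 0,"wz": -20,"claw": 100},
    {"x": 2,"y": -12,"z": -2,"wx": 0,"wy": 0,"wz": -30,"claw": 100},
    {"x": 2.5,"y": -16,"z": -3,"wx": 0,"wy": 0,"wz": -40,"claw": 100},
    {"x": 3,"y": -19,"z": -4,"wx": 0,"wy": 0,"wz": -50,"claw": 100},
    {"x": 3,"y": -20,"z": -5,"wx": 0,"wy": 0,"wz": -60,"claw": 100},
    {"x": 3,"y": -20,"z": -5,"wx": 0,"wy": 0,"wz": -70,"claw": 100},
    {"x": 3,"y": -20,"z": -5,"wx": 0,"wy": 0,"wz": -70,"claw": 100},
  ],
)

```text
clock: 2.4
position: [0.5029, 0.0418, 0.301]
tool_rot: [-3.141, -0.002, 1.442]
force: [-0.5, 0.0, -0.7]
grip_width: 0.0852
```

```bash
python3 -c "
from h import *
grab('wrist','w1');go([.59,.26,.25],85.5); print(bot.observe()['qpos'].round(2))"
```

```text
t 2.45 pos [0.5029 0.0417 0.301 ] yaw [-1.7996e+02 -8.0000e-02  8.2410e+01] | xyz cm [22.78  5.75  5.13] w [-0.03 -0.08 -3.09]
[ 0.5   0.36 -0.9   1.79  0.31  1.14  0.94]
```

View pics/w1.png

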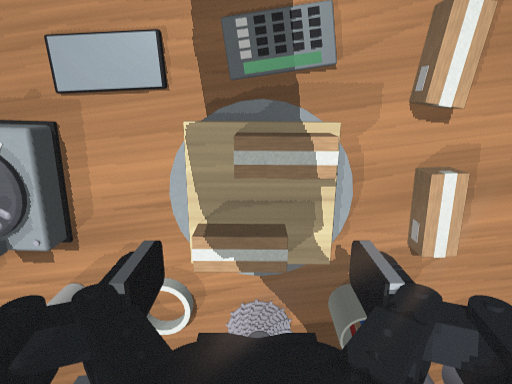

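```bash
python3 -c "
from h import *
crop('w1',165,95,365,280,4,'c5');crop('w1',400,0,500,265,3,'c6')"
```

```text
(no output)
```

View pics/c5.png

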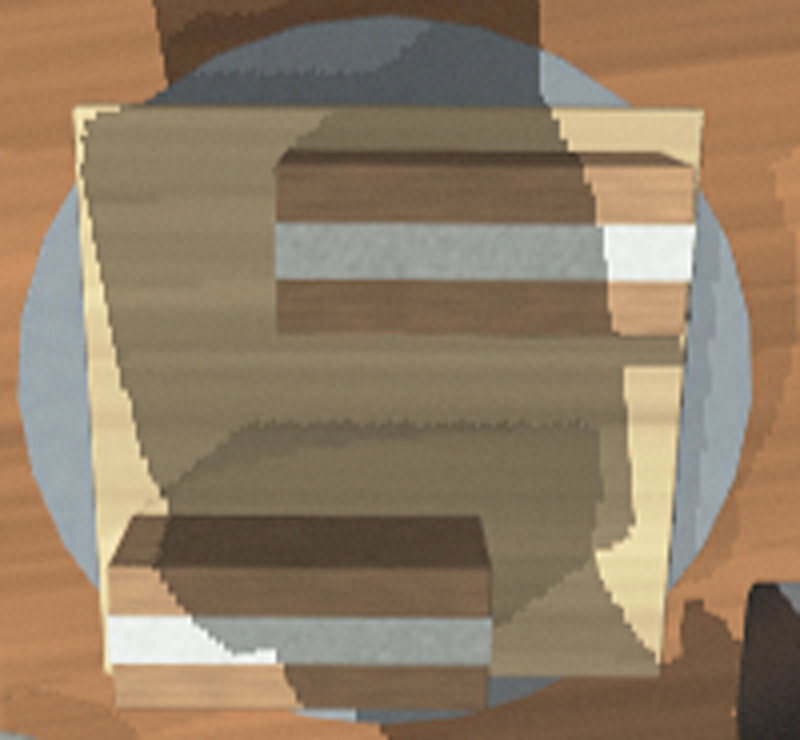

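View pics/c6.png

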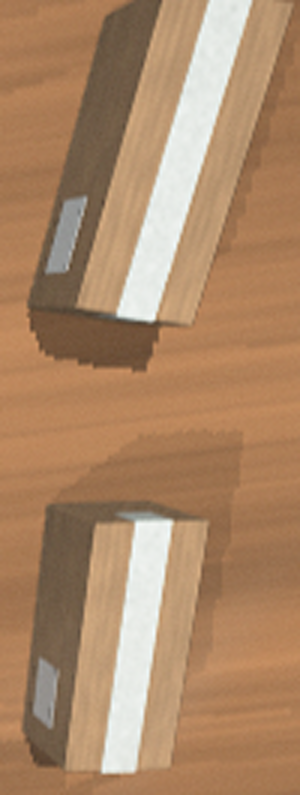

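```bash
cat >> h.py <<'E'
def poly(f,P,z,off,sc,n=''):
    w=np.array([atz(f,off[0]+(p[0]+.5)/sc-.5,off[1]+(p[1]+.5)/sc-.5,z)[:2] for p in P]); c=w.mean(0)
    print(n,'c',c.round(4),'sides',[float(round(np.linalg.norm(w[i]-w[(i+1)%4]),4)) for i in range(4)],'ang',[float(round(np.degrees(np.arctan2(*(w[(i+1)%4]-w[i])[::-1])),1)) for i in range(4)])
    return c,w
E
python3 - <<'E'
from h import *
f=load('w1'); t=load('top0')
o=(165,95)
poly(f,[(73,107),(704,111),(658,677),(104,673)],.04,o,4,'slab')
poly(f,[(276,170),(695,167),(685,333),(278,333)],.085,o,4,'laid b')
poly(f,[(109,568),(491,568),(488,707),(115,710)],.085,o,4,'laid a')
poly(f,[(97,522),(208,520),(169,768),(66,772)],.045,(400,0),3,'c1')
w=lambda p,o,s:(o[0]+(p[0]+.5)/s-.5,o[1]+(p[1]+.5)/s-.5)
print(atz(f,*w((77,307),(400,0),3),.045),atz(f,*w((191,326),(400,0),3),.045))
# heights
for n,a,b in [('slabcorner',(73,107),(665,413)),('slab2',(704,111),(360,380))]:
    print(n,tri([(f,*w(a,o,4)),(t,*w(b,(195,145),5))]))
print('c1',tri([(f,*w((169,768),(400,0),3)),(t,*w((122,68),(195,145),5))]),tri([(f,*w((208,520),(400,0),3)),(t,*w((108,250),(195,145),5))]))
print('c2',tri([(f,*w((77,307),(400,0),3)),(t,*w((203,398),(195,145),5))]))
print('laid b',tri([(f,*w((276,170),o,4)),(t,*w((572,383),(195,145),5))]))
E
```

```text
slab c [0.5587 0.0414] sides [0.1989, 0.1987, 0.1984, 0.1981] ang [82.3, -8.0, -97.9, 172.2]
laid b c [0.5013 0.0766] sides [0.1189, 0.0484, 0.1197, 0.0475] ang [83.0, -6.8, -97.4, 172.2]
laid a c [0.6166 0.0067] sides [0.1185, 0.0483, 0.1196, 0.0494] ang [82.6, -7.0, -96.9, 171.7]
c1 c [0.6163 0.2849] sides [0.0482, 0.119, 0.0481, 0.1202] ang [83.7, -5.6, -95.0, 174.4]
[0.46215162 0.25669527 0.045     ] [0.47576252 0.30333989 0.045     ]
slabcorner [ 0.44628669 -0.04137006  0.05018644]
slab2 [0.4713677  0.15297034 0.04369456]
c1 [0.6773319  0.30548735 0.04283553] [0.55712222 0.31477913 0.045836  ]
c2 [0.46021707 0.25410673 0.05021218]
laid b [0.46591375 0.02435323 0.10624654]
```

```bash
python3 -c "
from h import *
go([.565,.285,.24],84.7)"
```

```text
t 2.45 pos [0.5029 0.0417 0.301 ] yaw [-1.7996e+02 -8.0000e-02  8.2410e+01] | xyz cm [24.93  2.95  6.13] w [-0.04 -0.08 -2.29]
```

jog_arm(
  increments=[
    {"x": 5,"y": 0.6,"z": 1.2,"wx": 0,"wy": 0,"wz": -1,"claw": 100},
    {"x": 10,"y": 1.2,"z": 2.4,"wx": 0,"wy": 0,"wz": -2.3,"claw": 100},
    {"x": 15,"y": 1.8,"z": 3.6,"wx": 0,"wy": 0,"wz": -2.3,"claw": 100},
    {"x": 20,"y": 2.4,"z": 4.8,"wx": 0,"wy": 0,"wz": -2.3,"claw": 100},
    {"x": 24,"y": 2.9,"z": 6.1,"wx": 0,"wy": 0,"wz": -2.3,"claw": 100},
    {"x": 24.9,"y": 2.9,"z": 6.1,"wx": 0,"wy": 0,"wz": -2.3,"claw": 100},
    {"x": 24.9,"y": 2.9,"z": 6.1,"wx": 0,"wy": 0,"wz": -2.3,"claw": 100},
  ],
)

```text
clock: 3.32
position: [0.5643, 0.2849, 0.2401]
tool_rot: [-3.141, -0.001, 1.477]
force: [-0.1, -0.4, -0.1]
grip_width: 0.0856
```

```bash
python3 -c "
from h import *
grab('wrist','w2');go([.59,.26,.25],85.5); print(bot.observe()['qpos'].round(2))
crop('w2',180,80,340,270,4,'c7')"
```

```text
t 3.38 pos [0.5646 0.284  0.2404] yaw [-1.7997e+02 -5.0000e-02  8.4580e+01] | xyz cm [-2.15  2.76 -0.96] w [-0.03 -0.05 -0.92]
[-0.03  0.64 -0.83  1.54  0.5   1.18  0.52]
```

View pics/w2.png

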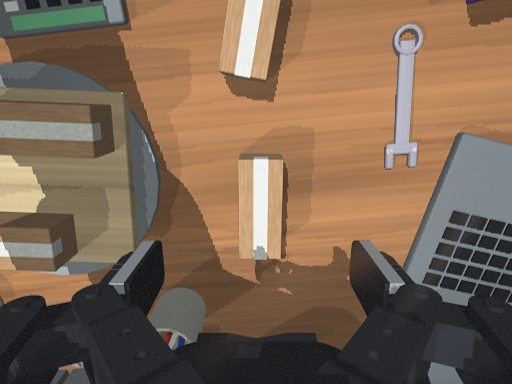

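View pics/c7.png

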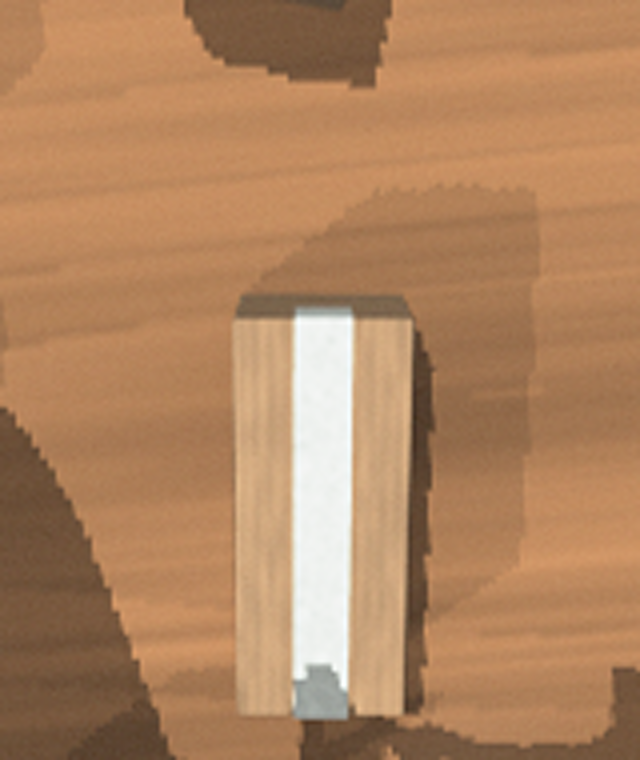

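Run:
```python
from h import *
f=load('w2')
c,w=poly(f,[(233,318),(412,318),(404,716),(240,716)],.045,(180,80),4,'c1')
a=np.radians(-5); p=c-.017*np.array([np.cos(a),np.sin(a)])
go([*p,.1],85); go([*p,.009],85)
```

```text
c1 c [0.6163 0.2848] sides [0.0488, 0.12, 0.0489, 0.12] ang [84.6, -5.2, -95.4, 174.7]
t 3.38 pos [0.5646 0.284  0.2404] yaw [-1.7997e+02 -5.0000e-02  8.4580e+01] | xyz cm [ 0.55  3.45 14.04] w [-0.03 -0.05 -0.42]
t 3.38 pos [0.5646 0.284  0.2404] yaw [-1.7997e+02 -5.0000e-02  8.4580e+01] | xyz cm [ 0.54  3.46 23.14] w [-0.03 -0.05 -0.42]
```

jog_arm(
  increments=[
    {"x": 0.3,"y": 2,"z": 5,"wx": 0,"wy": 0,"wz": -0.4,"claw": 100},
    {"x": 0.5,"y": 3.45,"z": 10,"wx": 0,"wy": 0,"wz": -0.4,"claw": 100},
    {"x": 0.5,"y": 3.45,"z": 15,"wx": 0,"wy": 0,"wz": -0.4,"claw": 100},
    {"x": 0.5,"y": 3.45,"z": 19.5,"wx": 0,"wy": 0,"wz": -0.4,"claw": 100},
    {"x": 0.5,"y": 3.45,"z": 22,"wx": 0,"wy": 0,"wz": -0.4,"claw": 100},
    {"x": 0.5,"y": 3.45,"z": 23.1,"wx": 0,"wy": 0,"wz": -0.4,"claw": 100},
    {"x": 0.5,"y": 3.45,"z": 23.1,"wx": 0,"wy": 0,"wz": -0.4,"claw": 100},
  ],
)

```text
clock: 4.25
position: [0.5997, 0.2858, 0.0101]
tool_rot: [3.141, -0.001, 1.483]
force: [0.0, -1.4, 0.4]
grip_width: 0.0856
```

```bash
python3 -c "
from h import *
grab('wrist','w3');go([.59,.26,.25],85.5)"
```

```text
t 4.3 pos [0.6    0.2861 0.0107] yaw [ 1.7995e+02 -9.0000e-02  8.4950e+01] | xyz cm [ -2.65  -0.74 -23.93] w [ 0.05 -0.09 -0.55]
```

View pics/w3.png

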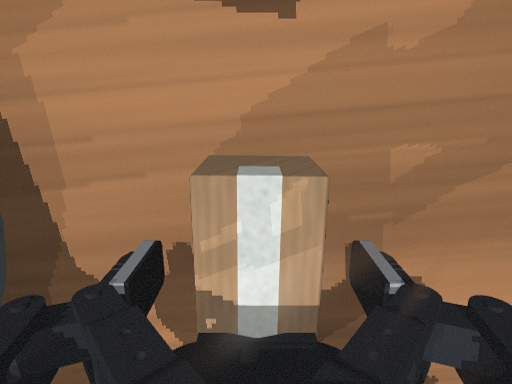

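The carton sits centred between the pads (carton edges 192–327, pads 162/350). Closing on it.

jog_arm(
  increments=[
    {"x": 0,"y": 0,"z": 0,"wx": 0,"wy": 0,"wz": 0,"claw": 40},
    {"x": 0,"y": 0,"z": 0,"wx": 0,"wy": 0,"wz": 0,"claw": 40},
    {"x": 0,"y": 0,"z": 0,"wx": 0,"wy": 0,"wz": 0,"claw": 40},
    {"x": 0,"y": 0,"z": 0,"wx": 0,"wy": 0,"wz": 0,"claw": 40},
    {"x": 0,"y": 0,"z": 0,"wx": 0,"wy": 0,"wz": 0,"claw": 40},
    {"x": 0,"y": 0,"z": 0,"wx": 0,"wy": 0,"wz": 0,"claw": 40},
  ],
  squeeze=45,
)

```text
clock: 5.05
position: [0.6005, 0.2863, 0.0118]
tool_rot: [3.14, -0.002, 1.482]
force: [-1.6, -2.2, 8.4]
grip_width: 0.049
```

jog_arm(
  increments=[
    {"x": 0,"y": 0,"z": -3,"wx": 0,"wy": 0,"wz": 0,"claw": 40},
    {"x": 0,"y": 0,"z": -7,"wx": 0,"wy": 0,"wz": 0,"claw": 40},
    {"x": 0,"y": 0,"z": -11,"wx": 0,"wy": 0,"wz": 0,"claw": 40},
    {"x": 0,"y": 0,"z": -13,"wx": 0,"wy": 0,"wz": 0,"claw": 40},
    {"x": 0,"y": 0,"z": -13,"wx": 0,"wy": 0,"wz": 0,"claw": 40},
  ],
)

```text
clock: 5.68
position: [0.6006, 0.2861, 0.1425]
tool_rot: [3.138, -0.003, 1.482]
force: [-0.1, -1.2, -2.8]
grip_width: 0.0496
```

```bash
python3 -c "
from h import *
go([.5778,.1017,.14],82.6);go([.5778,.1017,.052],82.6);grab('wrist','w4')"
```

```text
t 5.67 pos [0.6006 0.2861 0.1425] yaw [ 1.798e+02 -1.500e-01  8.492e+01] | xyz cm [-18.57  -0.64   0.2 ] w [ 0.2  -0.15  2.32]
t 5.67 pos [0.6006 0.2861 0.1425] yaw [ 1.798e+02 -1.500e-01  8.492e+01] | xyz cm [-18.59  -0.67   9.  ] w [ 0.2  -0.15  2.32]
```

View pics/w4.png

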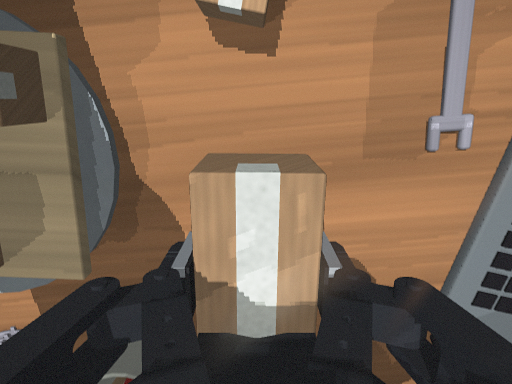

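jog_arm(
  increments=[
    {"x": -4,"y": -0.2,"z": 0,"wx": 0,"wy": 0,"wz": 1,"claw": 40},
    {"x": -8,"y": -0.4,"z": 0,"wx": 0,"wy": 0,"wz": 2,"claw": 40},
    {"x": -12,"y": -0.6,"z": 0,"wx": 0,"wy": 0,"wz": 2.3,"claw": 40},
    {"x": -16,"y": -0.64,"z": 0,"wx": 0,"wy": 0,"wz": 2.3,"claw": 40},
    {"x": -18.6,"y": -0.65,"z": 0,"wx": 0.2,"wy": 0,"wz": 2.3,"claw": 40},
    {"x": -18.6,"y": -0.65,"z": 0,"wx": 0.2,"wy": 0,"wz": 2.3,"claw": 40},
    {"x": -18.6,"y": -0.65,"z": 0,"wx": 0.2,"wy": 0,"wz": 2.3,"claw": 40},
  ],
)

```text
clock: 6.6
position: [0.5768, 0.1016, 0.1398]
tool_rot: [-3.139, -0.002, 1.442]
force: [0.5, 1.4, -2.9]
grip_width: 0.0494
```

```bash
python3 -c "
from h import *
go([.5778,.1017,.052],82.6);grab('wrist','w5');grab('top','t5');crop('t5',245,145,355,245,7,'c8')"
```

```text
t 6.6 pos [0.5768 0.1016 0.1398] yaw [-1.7983e+02 -1.0000e-01  8.2650e+01] | xyz cm [0.01 0.13 8.78] w [-0.17 -0.1   0.05]
```

View pics/w5.png

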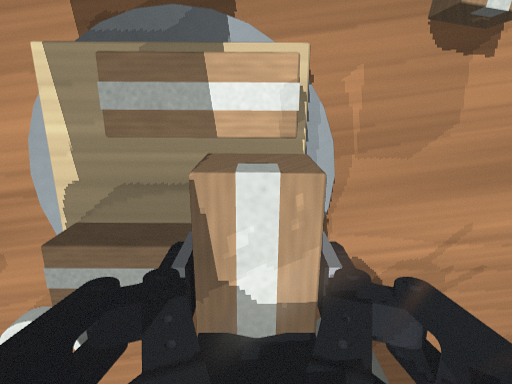

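View pics/c8.png

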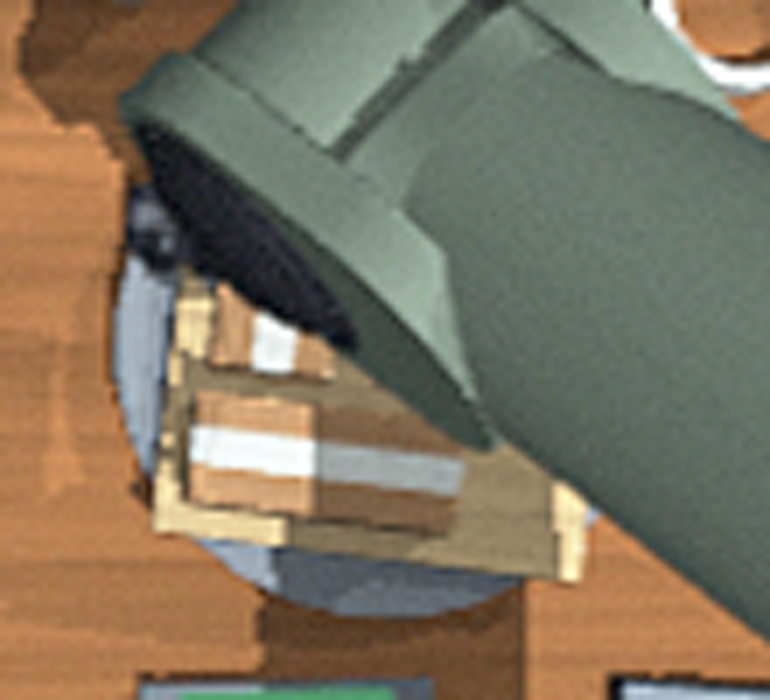

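Run:
```python
from h import *
f=load('w5'); c=np.array([.5588,.0416]); a=np.radians(-7.4); M=np.array([[np.cos(a),-np.sin(a)],[np.sin(a),np.cos(a)]])
S=lambda u,v,z: ((atz(f,u,v,z)[:2]-c)@M*1000).round(1)
for z in(.17,.173): print(S(191,171,z),S(326,171,z))
print('laid b',[S(*p,.085) for p in [(106,137),(298,137),(300,53),(97,53)]])
print('slab',[S(*p,.04) for p in [(31,42),(311,43)]])
```

```text
[-33.6  37.7] [-33.6  87.4]
[-34.2  38.4] [-34.3  86.7]
laid b [array([-37., -32.]), array([-37.1,  88. ]), array([-85.8,  87.4]), array([-85.6, -31.1])]
slab [array([-99. , -97.9]), array([-98.7, 100.9])]
```

jog_arm(
  increments=[
    {"x": 0,"y": 0.13,"z": 1.5,"wx": -0.1,"wy": 0,"wz": 0,"claw": 40},
    {"x": 0,"y": 0.13,"z": 3.5,"wx": -0.1,"wy": 0,"wz": 0,"claw": 40},
    {"x": 0,"y": 0.13,"z": 5.5,"wx": -0.1,"wy": 0,"wz": 0,"claw": 40},
    {"x": 0,"y": 0.13,"z": 7,"wx": -0.1,"wy": 0,"wz": 0,"claw": 40},
    {"x": 0,"y": 0.13,"z": 8,"wx": -0.1,"wy": 0,"wz": 0,"claw": 40},
    {"x": 0,"y": 0.13,"z": 8.5,"wx": -0.1,"wy": 0,"wz": 0,"claw": 40},
    {"x": 0,"y": 0.13,"z": 8.7,"wx": -0.1,"wy": 0,"wz": 0,"claw": 40},
    {"x": 0,"y": 0.13,"z": 8.7,"wx": -0.1,"wy": 0,"wz": 0,"claw": 40},
  ],
)

```text
clock: 7.7
position: [0.5782, 0.1021, 0.0535]
tool_rot: [-3.141, -0.002, 1.443]
force: [0.9, -0.5, -2.4]
grip_width: 0.0496
```

```bash
python3 -c "
from h import *
go([.5778,.1017,.052],82.6);grab('wrist','w6')"
```

```text
t 7.7 pos [0.5782 0.1021 0.0535] yaw [-1.7999e+02 -1.2000e-01  8.2700e+01] | xyz cm [-0.05 -0.03  0.15] w [-0.01 -0.12  0.1 ]
```

View pics/w6.png

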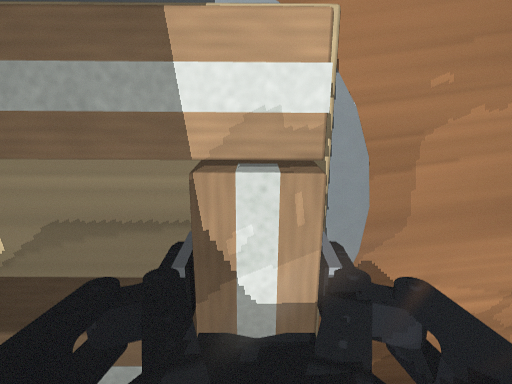

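jog_arm(
  increments=[
    {"x": 0,"y": 0,"z": 0.15,"wx": 0,"wy": 0,"wz": 0,"claw": 40},
    {"x": 0,"y": 0,"z": 0.2,"wx": 0,"wy": 0,"wz": 0,"claw": 40},
    {"x": 0,"y": 0,"z": 0.2,"wx": 0,"wy": 0,"wz": 0,"claw": 40},
  ],
)

```text
clock: 8.12
position: [0.5783, 0.102, 0.0518]
tool_rot: [3.141, -0.002, 1.443]
force: [-1.4, -1.1, 1.0]
grip_width: 0.0494
```

Contact made (force +3.4 N from carried level). Release.

jog_arm(
  increments=[
    {"x": 0,"y": 0,"z": 0,"wx": 0,"wy": 0,"wz": 0,"claw": 65},
    {"x": 0,"y": 0,"z": 0,"wx": 0,"wy": 0,"wz": 0,"claw": 72},
    {"x": 0,"y": 0,"z": 0,"wx": 0,"wy": 0,"wz": 0,"claw": 75},
    {"x": 0,"y": 0,"z": 0,"wx": 0,"wy": 0,"wz": 0,"claw": 75},
    {"x": 0,"y": 0,"z": -3,"wx": 0,"wy": 0,"wz": 0,"claw": 75},
    {"x": 0,"y": 0,"z": -7,"wx": 0,"wy": 0,"wz": 0,"claw": 75},
    {"x": 0,"y": 0,"z": -12,"wx": 0,"wy": 0,"wz": 0,"claw": 75},
    {"x": 0,"y": -4,"z": -17,"wx": 0,"wy": 0,"wz": 0,"claw": 75},
    {"x": 1,"y": -8,"z": -20,"wx": 0,"wy": 0,"wz": 0,"claw": 75},
    {"x": 1,"y": -8,"z": -20,"wx": 0,"wy": 0,"wz": 0,"claw": 75},
  ],
)

```text
clock: 9.38
position: [0.4991, 0.1231, 0.2544]
tool_rot: [3.138, -0.002, 1.446]
force: [0.5, -0.0, -0.4]
grip_width: 0.0643
```

```bash
python3 -c "
from h import *
grab('wrist','w7');go([.36,.30,.25],75)
crop('w7',130,70,330,270,4,'c9')"
```

```text
t 9.43 pos [0.5001 0.1219 0.253 ] yaw [ 1.7984e+02 -8.0000e-02  8.2740e+01] | xyz cm [ 15.89 -16.15   0.28] w [ 0.15 -0.1   7.74]
```

View pics/w7.png

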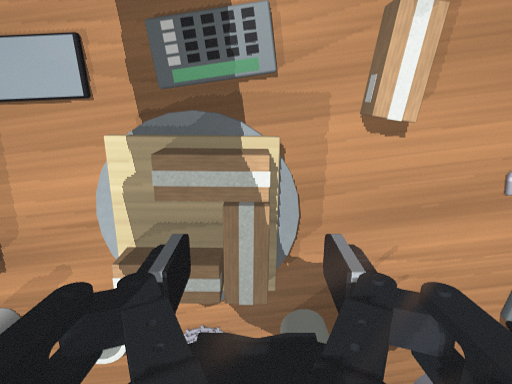

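```bash
python3 -c "
from h import *
go([.375,.285,.25],75)"
```

```text
t 9.43 pos [0.5001 0.1219 0.253 ] yaw [ 1.7984e+02 -8.0000e-02  8.2740e+01] | xyz cm [ 14.59 -14.47   0.28] w [ 0.15 -0.1   7.74]
```

jog_arm(
  increments=[
    {"x": 3,"y": -3,"z": 0,"wx": 0,"wy": 0,"wz": 2,"claw": 90},
    {"x": 6,"y": -6,"z": 0,"wx": 0,"wy": 0,"wz": 4,"claw": 100},
    {"x": 9,"y": -9,"z": 0,"wx": 0,"wy": 0,"wz": 6,"claw": 100},
    {"x": 12,"y": -12,"z": 0,"wx": 0,"wy": 0,"wz": 7.7,"claw": 100},
    {"x": 14.5,"y": -14.4,"z": 0,"wx": 0.1,"wy": 0,"wz": 7.7,"claw": 100},
    {"x": 14.5,"y": -14.4,"z": 0,"wx": 0.1,"wy": 0,"wz": 7.7,"claw": 100},
    {"x": 14.5,"y": -14.4,"z": 0,"wx": 0.1,"wy": 0,"wz": 7.7,"claw": 100},
  ],
)

```text
clock: 10.3
position: [0.3762, 0.2834, 0.2522]
tool_rot: [3.142, -0.001, 1.309]
force: [-0.0, -0.5, -0.5]
grip_width: 0.0853
```

```bash
python3 -c "
from h import *
grab('wrist','w8');go([.375,.285,.25],75);print(bot.observe()['qpos'].round(2))
crop('w8',160,60,340,270,4,'c9')"
```

```text
t 10.35 pos [0.3763 0.2832 0.2523] yaw [ 1.7999e+02 -6.0000e-02  7.4970e+01] | xyz cm [ 0.14 -0.17  0.23] w [ 0.01 -0.06 -0.03]
[-0.02  0.37 -0.95  1.93  0.36  1.01  0.18]
```

View pics/w8.png

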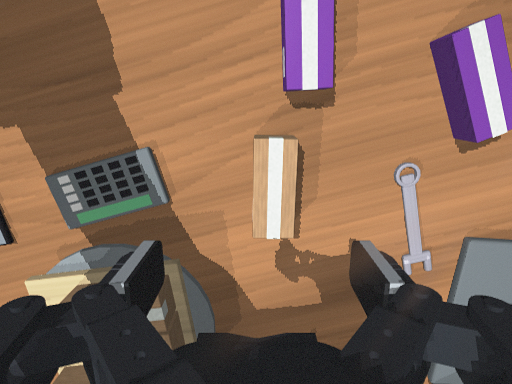

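View pics/c9.png

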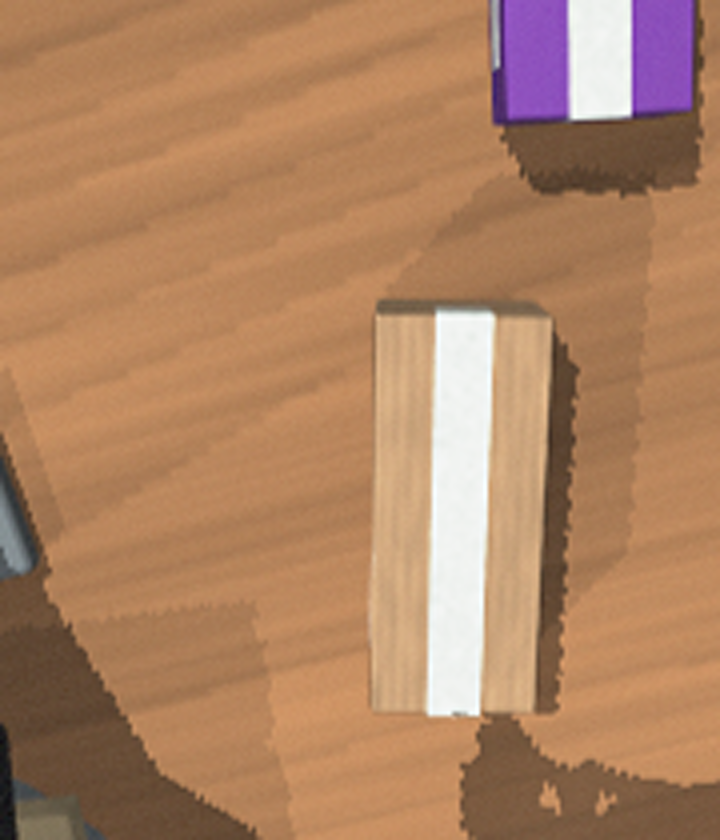

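The plain brown carton at (275,188) is the target (purple lookalikes at (310,45), (475,80)).

Run:
```python
from h import *
f=load('w8')
c,w=poly(f,[(376,315),(551,317),(536,713),(371,711)],.045,(160,60),4,'c2')
a=np.radians(-15); p=c+.017*np.array([np.cos(a),np.sin(a)])
print(p); go([*p,.011],75.3)
```

```text
c2 c [0.4113 0.296 ] sides [0.0485, 0.1192, 0.05, 0.1191] ang [74.4, -15.1, -105.8, 164.2]
[0.42776786 0.29159561]
t 10.35 pos [0.3763 0.2832 0.2523] yaw [ 1.7999e+02 -6.0000e-02  7.4970e+01] | xyz cm [ 2.12  4.75 24.14] w [ 0.01 -0.06 -0.33]
```

jog_arm(
  increments=[
    {"x": 1,"y": 2.5,"z": 4,"wx": 0,"wy": 0,"wz": 0.3,"claw": 100},
    {"x": 2.1,"y": 4.75,"z": 9,"wx": 0,"wy": 0,"wz": 0.3,"claw": 100},
    {"x": 2.1,"y": 4.75,"z": 14,"wx": 0,"wy": 0,"wz": 0.3,"claw": 100},
    {"x": 2.1,"y": 4.75,"z": 19,"wx": 0,"wy": 0,"wz": 0.3,"claw": 100},
    {"x": 2.1,"y": 4.75,"z": 22.5,"wx": 0,"wy": 0,"wz": 0.3,"claw": 100},
    {"x": 2.1,"y": 4.75,"z": 24,"wx": 0,"wy": 0,"wz": 0.3,"claw": 100},
    {"x": 2.1,"y": 4.75,"z": 24,"wx": 0,"wy": 0,"wz": 0.3,"claw": 100},
  ],
)

```text
clock: 11.22
position: [0.4278, 0.291, 0.0121]
tool_rot: [-3.141, -0.0, 1.303]
force: [-0.7, -0.0, 0.6]
grip_width: 0.0854
```

```bash
python3 -c "
from h import *
grab('wrist','w9');go([.4278,.2916,.012],74.6)"
```

```text
t 11.28 pos [0.4282 0.2914 0.013 ] yaw [ 1.7997e+02 -8.0000e-02  7.4630e+01] | xyz cm [ 0.01 -0.04  0.1 ] w [ 0.03 -0.08  0.03]
```

View pics/w9.png

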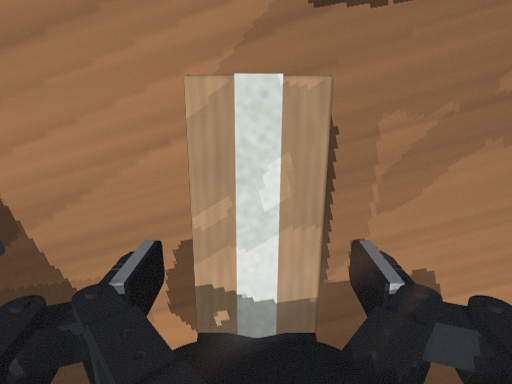

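Carton 2 is centred between the pads (edges about 195–320 at the pads). Close and lift.

jog_arm(
  increments=[
    {"x": 0,"y": 0,"z": 0,"wx": 0,"wy": 0,"wz": 0,"claw": 40},
    {"x": 0,"y": 0,"z": 0,"wx": 0,"wy": 0,"wz": 0,"claw": 40},
    {"x": 0,"y": 0,"z": 0,"wx": 0,"wy": 0,"wz": 0,"claw": 40},
    {"x": 0,"y": 0,"z": 0,"wx": 0,"wy": 0,"wz": 0,"claw": 40},
    {"x": 0,"y": 0,"z": 0,"wx": 0,"wy": 0,"wz": 0,"claw": 40},
    {"x": 0,"y": 0,"z": 0,"wx": 0,"wy": 0,"wz": 0,"claw": 40},
  ],
  squeeze=45,
)

```text
clock: 12.02
position: [0.4288, 0.2915, 0.014]
tool_rot: [3.14, -0.002, 1.302]
force: [-1.7, -2.5, 13.4]
grip_width: 0.0493
```

jog_arm(
  increments=[
    {"x": 0,"y": 0,"z": -3,"wx": 0,"wy": 0,"wz": 0,"claw": 40},
    {"x": 0,"y": 0,"z": -8,"wx": 0,"wy": 0,"wz": 0,"claw": 40},
    {"x": 0,"y": 0,"z": -13,"wx": 0,"wy": 0,"wz": 0,"claw": 40},
    {"x": 0,"y": 0,"z": -17,"wx": 0,"wy": 0,"wz": 0,"claw": 40},
    {"x": 0,"y": 0,"z": -17,"wx": 0,"wy": 0,"wz": 0,"claw": 40},
  ],
)

```text
clock: 12.65
position: [0.4294, 0.2918, 0.1867]
tool_rot: [3.136, -0.005, 1.302]
force: [-0.2, 0.4, -3.2]
grip_width: 0.0491
```

```bash
python3 -c "
from h import *
go([.54,-.0185,.18],82.6)"
```

```text
t 12.65 pos [0.4294 0.2918 0.1867] yaw [179.68  -0.29  74.58] | xyz cm [-26.98  18.9    0.64] w [ 0.34 -0.27 -8.02]
```

jog_arm(
  increments=[
    {"x": -5,"y": 3.5,"z": 0,"wx": 0,"wy": 0,"wz": -2,"claw": 40},
    {"x": -10,"y": 7,"z": 0,"wx": 0,"wy": 0,"wz": -4,"claw": 40},
    {"x": -15,"y": 10.5,"z": 0,"wx": 0.2,"wy": 0,"wz": -6,"claw": 40},
    {"x": -20,"y": 14,"z": 0,"wx": 0.3,"wy": 0,"wz": -8,"claw": 40},
    {"x": -24,"y": 17.5,"z": 0,"wx": 0.3,"wy": -0.2,"wz": -8,"claw": 40},
    {"x": -27,"y": 19.1,"z": 0.6,"wx": 0.3,"wy": -0.2,"wz": -8,"claw": 40},
    {"x": -27,"y": 19.1,"z": 0.6,"wx": 0.3,"wy": -0.2,"wz": -8,"claw": 40},
    {"x": -27,"y": 19.1,"z": 0.6,"wx": 0.3,"wy": -0.2,"wz": -8,"claw": 40},
  ],
)

```text
clock: 13.65
position: [0.5414, -0.0187, 0.1798]
tool_rot: [-3.141, -0.002, 1.442]
force: [-0.3, 1.0, -2.5]
grip_width: 0.0496
```

```bash
python3 -c "
from h import *
go([.5419,-.0187,.054],82.6);grab('wrist','w10');grab('side','s10');crop('s10',200,130,330,220,6,'c10')"
```

```text
t 13.65 pos [ 0.5414 -0.0187  0.1798] yaw [-1.7999e+02 -9.0000e-02  8.2610e+01] | xyz cm [-1.000e-02  5.000e-02  1.258e+01] w [-0.01 -0.09  0.01]
```

View pics/w10.png

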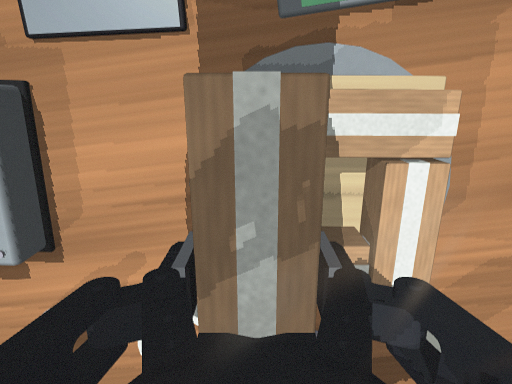

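View pics/c10.png

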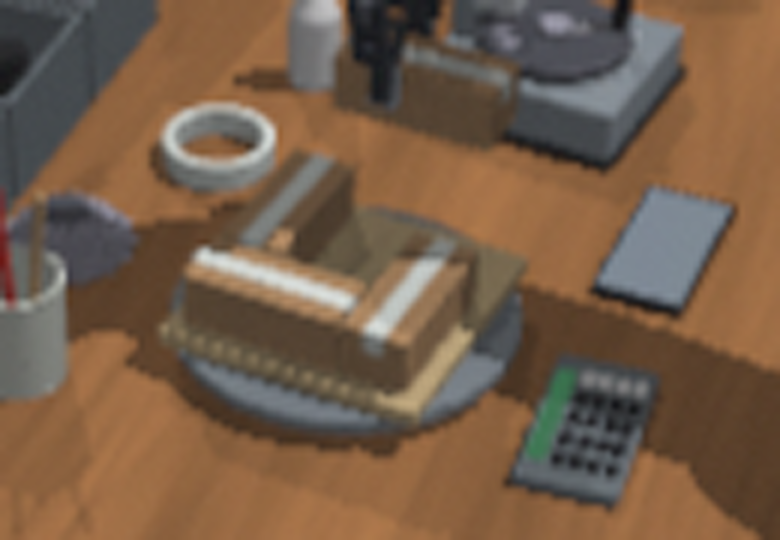

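Run:
```python
from h import *
f=load('w10'); c=np.array([.5588,.0416]); a=np.radians(-7.4); M=np.array([[np.cos(a),-np.sin(a)],[np.sin(a),np.cos(a)]])
S=lambda u,v,z: ((atz(f,u,v,z)[:2]-c)@M*1000).round(1)
for z in(.208,.211): print(S(185,74,z),S(328,74,z))
print('laid b far end',[S(*p,.085) for p in [(461,90),(449,157)]],'c1 near',S(384,161,.085),S(449,161,.085))
print('slab',S(446,77,.04))
```

```text
[-87.  -86.6] [-87.  -37.3]
[-86.8 -85.9] [-86.8 -38. ]
laid b far end [array([-86. ,  86.3]), array([-37.1,  85.8])] c1 near [-34.   36.3] [-34.   86.4]
slab [-98.1  99.8]
```

jog_arm(
  increments=[
    {"x": 0,"y": 0.05,"z": 2,"wx": 0,"wy": 0,"wz": 0,"claw": 40},
    {"x": 0,"y": 0.05,"z": 5,"wx": 0,"wy": 0,"wz": 0,"claw": 40},
    {"x": 0,"y": 0.05,"z": 8,"wx": 0,"wy": 0,"wz": 0,"claw": 40},
    {"x": 0,"y": 0.05,"z": 10,"wx": 0,"wy": 0,"wz": 0,"claw": 40},
    {"x": 0,"y": 0.05,"z": 11.5,"wx": 0,"wy": 0,"wz": 0,"claw": 40},
    {"x": 0,"y": 0.05,"z": 12.2,"wx": 0,"wy": 0,"wz": 0,"claw": 40},
    {"x": 0,"y": 0.05,"z": 12.5,"wx": 0,"wy": 0,"wz": 0,"claw": 40},
    {"x": 0,"y": 0.05,"z": 12.6,"wx": 0,"wy": 0,"wz": 0,"claw": 40},
    {"x": 0,"y": 0.05,"z": 12.6,"wx": 0,"wy": 0,"wz": 0,"claw": 40},
  ],
)

```text
clock: 14.88
position: [0.5424, -0.0181, 0.0547]
tool_rot: [3.14, -0.001, 1.443]
force: [-0.4, -1.2, -2.3]
grip_width: 0.0494
```

```bash
python3 -c "
from h import *
go([.5419,-.0187,.054],82.6);grab('wrist','w11')"
```

```text
t 14.88 pos [ 0.5424 -0.0181  0.0547] yaw [ 1.7993e+02 -8.0000e-02  8.2660e+01] | xyz cm [-0.06 -0.04  0.07] w [ 0.07 -0.08  0.06]
```

View pics/w11.png

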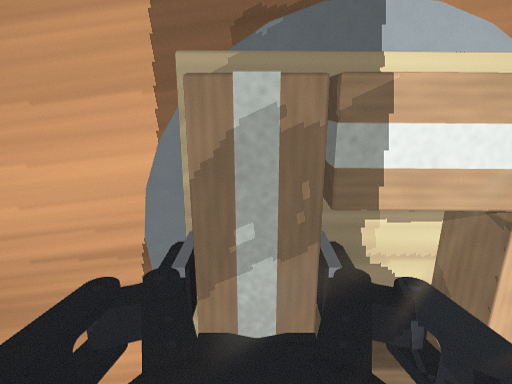

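jog_arm(
  increments=[
    {"x": -0.03,"y": -0.03,"z": 0.15,"wx": 0,"wy": 0,"wz": 0,"claw": 40},
    {"x": -0.03,"y": -0.03,"z": 0.2,"wx": 0,"wy": 0,"wz": 0,"claw": 40},
    {"x": -0.03,"y": -0.03,"z": 0.2,"wx": 0,"wy": 0,"wz": 0,"claw": 40},
  ],
)

```text
clock: 15.3
position: [0.5424, -0.0183, 0.054]
tool_rot: [3.139, -0.001, 1.443]
force: [-8.1, -1.3, 25.5]
grip_width: 0.0492
```

jog_arm(
  increments=[
    {"x": 0,"y": 0,"z": -0.05,"wx": 0,"wy": 0,"wz": 0,"claw": 40},
    {"x": 0,"y": 0,"z": -0.05,"wx": 0,"wy": 0,"wz": 0,"claw": 65},
    {"x": 0,"y": 0,"z": -0.05,"wx": 0,"wy": 0,"wz": 0,"claw": 72},
    {"x": 0,"y": 0,"z": -0.05,"wx": 0,"wy": 0,"wz": 0,"claw": 75},
    {"x": 0,"y": 0,"z": -0.05,"wx": 0,"wy": 0,"wz": 0,"claw": 75},
    {"x": 0,"y": 0,"z": -3,"wx": 0,"wy": 0,"wz": 0,"claw": 75},
    {"x": 0,"y": 0,"z": -7,"wx": 0,"wy": 0,"wz": 0,"claw": 75},
    {"x": 0,"y": 0,"z": -12,"wx": 0,"wy": 0,"wz": 0,"claw": 75},
    {"x": 3,"y": -3,"z": -17,"wx": 0,"wy": 0,"wz": 0,"claw": 75},
    {"x": 5,"y": -3,"z": -22,"wx": 0,"wy": 0,"wz": 0,"claw": 75},
  ],
)

```text
clock: 16.55
position: [0.5169, 0.036, 0.2754]
tool_rot: [3.14, -0.0, 1.444]
force: [1.6, -1.3, 0.3]
grip_width: 0.0642
```

```bash
python3 -c "
from h import *
grab('wrist','w12');grab('side','s12');crop('s12',190,120,330,220,5,'c12');go([.5,-.2,.25],82.6);print(bot.observe()['qpos'].round(2))"
```

```text
t 16.65 pos [0.5199 0.0381 0.279 ] yaw [ 1.7946e+02 -1.4000e-01  8.2820e+01] | xyz cm [-23.88   0.97   2.85] w [ 0.54 -0.14  0.22]
[ 0.53  0.43 -0.95  1.79  0.39  1.12  0.89]
```

View pics/w12.png

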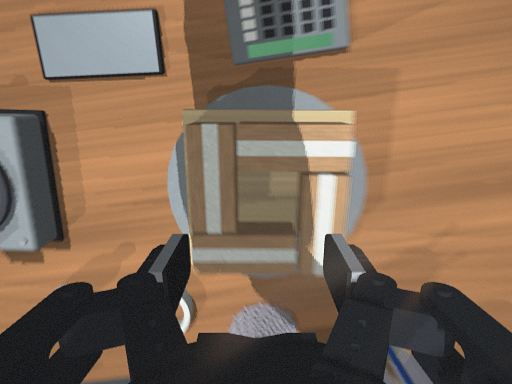

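View pics/c12.png

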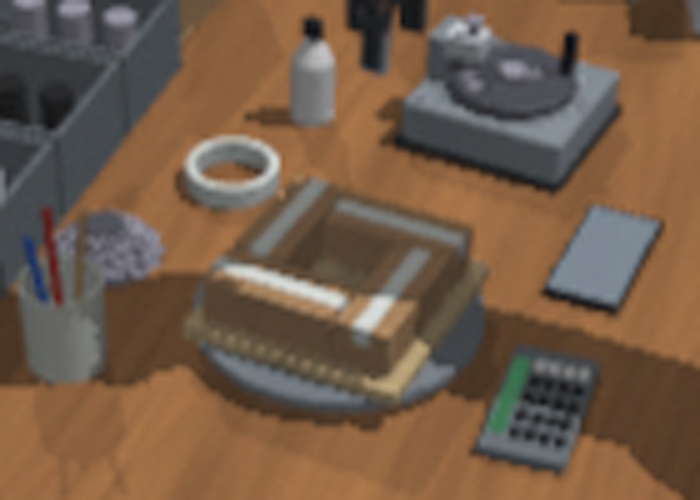

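The pinwheel is complete: a square open well at about (268,195), even gaps, and the side view shows all four flat. Now the dial.

```bash
python3 -c "
from h import *
go([.43,-.325,.25],80.5)"
```

```text
t 16.65 pos [0.5199 0.0381 0.279 ] yaw [ 1.7946e+02 -1.4000e-01  8.2820e+01] | xyz cm [-37.15  -4.41   2.77] w [ 0.54 -0.15  2.32]
```

jog_arm(
  increments=[
    {"x": -4,"y": 0,"z": 0.5,"wx": 0,"wy": 0,"wz": 0,"claw": 75},
    {"x": -9,"y": 0,"z": 1,"wx": 0.5,"wy": 0,"wz": 1,"claw": 75},
    {"x": -14,"y": -1,"z": 1,"wx": 0.5,"wy": 0,"wz": 2,"claw": 75},
    {"x": -19,"y": -2,"z": 1,"wx": 0.5,"wy": 0,"wz": 2,"claw": 75},
    {"x": -24,"y": -3,"z": 1,"wx": 0.5,"wy": 0,"wz": 2.3,"claw": 75},
    {"x": -29,"y": -4,"z": 2,"wx": 0.5,"wy": 0,"wz": 2.3,"claw": 75},
    {"x": -34,"y": -4.4,"z": 2.7,"wx": 0.5,"wy": 0,"wz": 2.3,"claw": 75},
    {"x": -37,"y": -4.4,"z": 2.7,"wx": 0.5,"wy": 0,"wz": 2.3,"claw": 75},
    {"x": -37,"y": -4.4,"z": 2.7,"wx": 0.5,"wy": 0,"wz": 2.3,"claw": 75},
    {"x": -37,"y": -4.4,"z": 2.7,"wx": 0.5,"wy": 0,"wz": 2.3,"claw": 75},
  ],
)

```text
clock: 17.9
position: [0.4304, -0.3227, 0.2506]
tool_rot: [3.141, -0.003, 1.406]
force: [-0.2, -0.3, 0.1]
grip_width: 0.0643
```

```bash
python3 -c "
from h import *
grab('wrist','w13');grab('top','t13');go([.43,-.325,.25],80.5);print(bot.observe()['qpos'].round(2))
crop('w13',130,60,390,260,3,'c13');crop('t13',245,145,355,245,7,'c14')"
```

```text
t 18.0 pos [ 0.4307 -0.3225  0.2508] yaw [ 1.7995e+02 -1.5000e-01  8.0610e+01] | xyz cm [-0.26 -0.02  0.08] w [ 0.05 -0.15  0.11]
[ 1.16  0.48 -0.86  1.78  0.4   1.08  1.57]
```

View pics/c13.png

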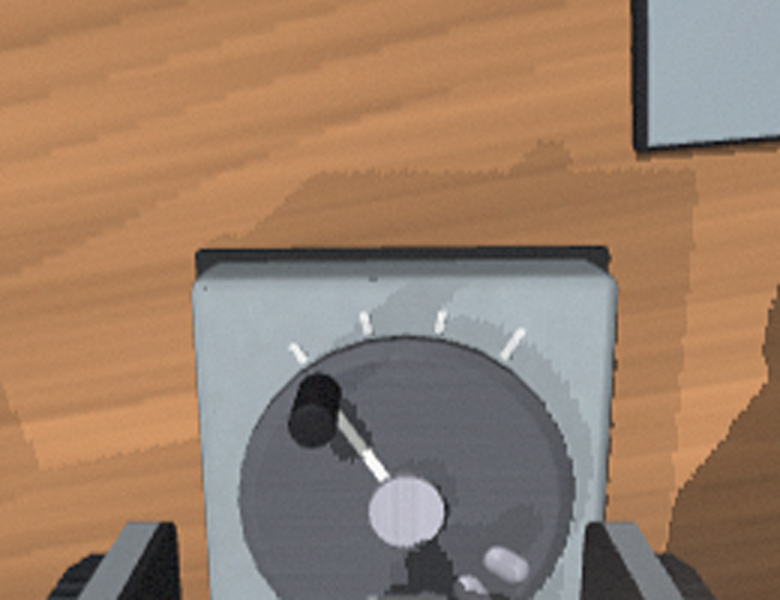

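View pics/c14.png

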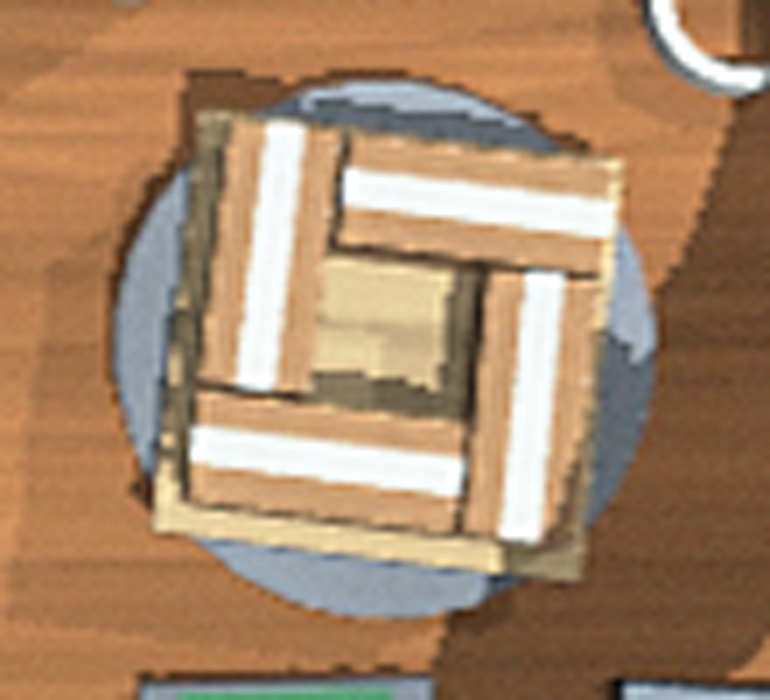

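The top view shows a tidy pinwheel. In the wrist crop, post top is at about (315,425), hub at (407,511), home mark at (299,354), long mark at (513,344).

Run:
```python
from h import *
f=load('w13'); t=load('top0')
w=lambda p:(130+(p[0]+.5)/3-.5,60+(p[1]+.5)/3-.5)
h=atz(f,*w((407,511)),.069)[:2]; 
for n,p,z in [('posttop',(315,425),.105),('postbase',(321,393),.063),('home',(299,354),.05),('n1',(366,323),.05),('n2',(440,322),.05),('third',(513,344),.05)]:
    q=atz(f,*w(p),z)[:2]; d=q-h; print(n,q.round(4),np.linalg.norm(d).round(4),np.degrees(np.arctan2(d[1],d[0])).round(1))
print('hub',h)
print('tri post',tri([(f,*w((315,425))),(t,430.57,224.14)]),tri([(f,*w((315,425))),(load('side0'),255+49.25-.5,110+16.6-.5)]))
ang=203.5-np.degrees(1.2)
for a in (204,ang+.0): print(a,h+.055*np.array([np.cos(np.radians(a)),np.sin(np.radians(a))]))
```

```text
posttop [ 0.4512 -0.3467] 0.0548 -154.9
postbase [ 0.4524 -0.3474] 0.0541 -153.7
home [ 0.4396 -0.3542] 0.0686 -153.4
n1 [ 0.432  -0.3274] 0.0689 -176.7
n2 [ 0.4362 -0.3002] 0.0687 160.2
third [ 0.449  -0.2745] 0.0713 136.7
hub [ 0.50087735 -0.32344833]
tri post [ 0.4509787  -0.34652576  0.10476891] [ 0.45055422 -0.3463042   0.10849447]
204 [ 0.45063235 -0.34581884]
134.74506458430122 [ 0.4621599  -0.28438479]
```

```bash
python3 -c "
from h import *
go([.4517,-.347,.078],80.6)"
```

```text
t 18.0 pos [ 0.4307 -0.3225  0.2508] yaw [ 1.7995e+02 -1.5000e-01  8.0610e+01] | xyz cm [-2.12  2.46 17.28] w [ 0.05 -0.15  0.01]
```

jog_arm(
  increments=[
    {"x": -1,"y": 1.2,"z": 3,"wx": 0,"wy": 0,"wz": 0,"claw": 60},
    {"x": -2.1,"y": 2.45,"z": 7,"wx": 0,"wy": 0,"wz": 0,"claw": 60},
    {"x": -2.1,"y": 2.45,"z": 11,"wx": 0,"wy": 0,"wz": 0,"claw": 60},
    {"x": -2.1,"y": 2.45,"z": 14,"wx": 0,"wy": 0,"wz": 0,"claw": 60},
    {"x": -2.1,"y": 2.45,"z": 16.5,"wx": 0,"wy": 0,"wz": 0,"claw": 60},
    {"x": -2.1,"y": 2.45,"z": 17.3,"wx": 0,"wy": 0,"wz": 0,"claw": 60},
    {"x": -2.1,"y": 2.45,"z": 17.3,"wx": 0,"wy": 0,"wz": 0,"claw": 60},
  ],
)

```text
clock: 18.88
position: [0.4519, -0.3464, 0.0781]
tool_rot: [3.141, -0.003, 1.408]
force: [1.0, 0.4, 0.1]
grip_width: 0.0513
```

```bash
python3 -c "
from h import *
grab('wrist','w14');go([.4517,-.347,.078],80.6)"
```

```text
t 18.93 pos [ 0.4521 -0.3467  0.0786] yaw [ 1.7991e+02 -1.3000e-01  8.0640e+01] | xyz cm [-0.04 -0.03  0.06] w [ 0.09 -0.13  0.04]
```

View pics/w14.png

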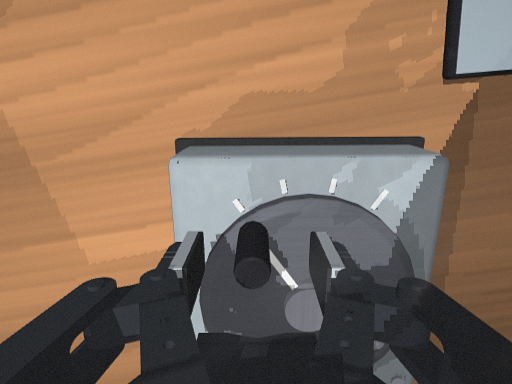

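The post (253,255) stands between the pads (200/312). Closing.

jog_arm(
  increments=[
    {"x": 0,"y": 0,"z": 0,"wx": 0,"wy": 0,"wz": 0,"claw": 10},
    {"x": 0,"y": 0,"z": 0,"wx": 0,"wy": 0,"wz": 0,"claw": 10},
    {"x": 0,"y": 0,"z": 0,"wx": 0,"wy": 0,"wz": 0,"claw": 10},
    {"x": 0,"y": 0,"z": 0,"wx": 0,"wy": 0,"wz": 0,"claw": 10},
    {"x": 0,"y": 0,"z": 0,"wx": 0,"wy": 0,"wz": 0,"claw": 10},
    {"x": 0,"y": 0,"z": 0,"wx": 0,"wy": 0,"wz": 0,"claw": 10},
  ],
  squeeze=30,
)

```text
clock: 19.68
position: [0.4522, -0.3474, 0.0793]
tool_rot: [3.139, -0.001, 1.407]
force: [-2.9, -1.5, 8.3]
grip_width: 0.015
```

Run:
```python
from h import *
s=bot.observe(); print(s['position'],s['force'],s['grip_width'])
h=np.array([.5009,-.3235]); p0=s['position'][:2]; d=p0-h; a0=np.arctan2(d[1],d[0]); r=np.linalg.norm(d); print(np.degrees(a0),r)
R0=R.from_euler('xyz',s['tool_rot'])
P0=h+.055*np.array([np.cos(a0),np.sin(a0)])
for th in np.arange(.1,1.23,.1).tolist()+[1.22]:
    a=a0-th; q=h+.055*np.array([np.cos(a),np.sin(a)])
    # keep initial offset (p0-P0)
    dd=R0.inv().apply([*(q-P0),0])*100; print(round(th,2),dd.round(2))
```

```text
[ 0.45222381 -0.34737404  0.07932959] [-2.87149473 -1.54691428  8.25414143] 0.014993831933497648
-153.8736001602501 0.05421568863267201
0.1 [ 0.46 -0.3  -0.  ]
0.2 [ 0.95 -0.55 -0.  ]
0.3 [ 1.47 -0.74 -0.  ]
0.4 [ 2.   -0.89  0.  ]
0.5 [ 2.54 -0.98  0.  ]
0.6 [ 3.09 -1.02  0.  ]
0.7 [ 3.64 -1.01  0.  ]
0.8 [ 4.18 -0.93  0.  ]
0.9 [ 4.72 -0.81  0.  ]
1.0 [ 5.24 -0.63  0.  ]
1.1 [ 5.74 -0.4   0.01]
1.2 [ 6.21 -0.12  0.01]
1.22 [ 6.3  -0.06  0.01]
```

jog_arm(
  increments=[
    {"x": 0.22,"y": -0.16,"z": -0.05,"wx": 0,"wy": 0,"wz": 0,"claw": 10},
    {"x": 0.46,"y": -0.3,"z": -0.05,"wx": 0,"wy": 0,"wz": 0,"claw": 10},
    {"x": 0.7,"y": -0.43,"z": -0.05,"wx": 0,"wy": 0,"wz": 0,"claw": 10},
    {"x": 0.95,"y": -0.55,"z": -0.05,"wx": 0,"wy": 0,"wz": 0,"claw": 10},
    {"x": 1.21,"y": -0.65,"z": -0.05,"wx": 0,"wy": 0,"wz": 0,"claw": 10},
    {"x": 1.47,"y": -0.74,"z": -0.05,"wx": 0,"wy": 0,"wz": 0,"claw": 10},
    {"x": 1.73,"y": -0.82,"z": -0.05,"wx": 0,"wy": 0,"wz": 0,"claw": 10},
    {"x": 2,"y": -0.89,"z": -0.05,"wx": 0,"wy": 0,"wz": 0,"claw": 10},
    {"x": 2.27,"y": -0.94,"z": -0.05,"wx": 0,"wy": 0,"wz": 0,"claw": 10},
    {"x": 2.54,"y": -0.98,"z": -0.05,"wx": 0,"wy": 0,"wz": 0,"claw": 10},
  ],
)

```text
clock: 20.92
position: [0.444, -0.3223, 0.0794]
tool_rot: [-3.14, 0.001, 1.404]
force: [-12.3, -10.2, 0.1]
grip_width: 0.0148
```

```bash
cat > d.py <<'E'
from h import *
s=bot.observe(); print(s['clock'],s['position'],s['force'].round(1),s['grip_width'],s['qpos'].round(2))
h=np.array([.5009,-.3235]); d=s['position'][:2]-h; a=np.arctan2(d[1],d[0])%(2*np.pi); print(np.degrees(a),'r',np.linalg.norm(d),'theta',np.radians(206.13)-a)
R0=R.from_euler('xyz',s['tool_rot'])
for th in np.arange(.5,1.27,.05):
    b=np.radians(206.13)-th; q=h+.0548*np.array([np.cos(b),np.sin(b)])
    print(round(th,2),(R0.inv().apply([*(q-s['position'][:2]),0])*100).round(2))
E
python3 d.py
```

```text
20.925 [ 0.44398482 -0.32232743  0.07943432] [-12.3 -10.2   0.1] 0.014841598475182719 [ 1.02  0.71 -0.7   1.89  0.64  0.78  1.36]
178.81975991783355 r 0.05692725426246461 theta 0.4766536089439315
0.5 [ 0.16  0.19 -0.  ]
0.55 [ 0.43  0.17 -0.  ]
0.6 [ 0.7   0.15 -0.  ]
0.65 [ 0.98  0.15 -0.  ]
0.7 [ 1.25  0.17 -0.  ]
0.75 [ 1.52  0.2  -0.  ]
0.8 [ 1.79  0.24 -0.  ]
0.85 [ 2.06  0.29 -0.  ]
0.9 [ 2.33  0.36 -0.  ]
0.95 [ 2.59  0.44 -0.  ]
1.0 [ 2.85  0.54 -0.  ]
1.05 [ 3.1   0.65 -0.01]
1.1 [ 3.35  0.77 -0.01]
1.15 [ 3.59  0.9  -0.01]
1.2 [ 3.82  1.04 -0.01]
1.25 [ 4.04  1.2  -0.01]
```

jog_arm(
  increments=[
    {"x": 0.16,"y": 0,"z": 0,"wx": 0,"wy": 0,"wz": 0,"claw": 10},
    {"x": 0.43,"y": -0.02,"z": 0,"wx": 0,"wy": 0,"wz": 0,"claw": 10},
    {"x": 0.7,"y": -0.04,"z": 0,"wx": 0,"wy": 0,"wz": 0,"claw": 10},
    {"x": 0.98,"y": -0.04,"z": 0,"wx": 0,"wy": 0,"wz": 0,"claw": 10},
    {"x": 1.25,"y": -0.02,"z": 0,"wx": 0,"wy": 0,"wz": 0,"claw": 10},
    {"x": 1.52,"y": 0,"z": 0,"wx": 0,"wy": 0,"wz": 0,"claw": 10},
    {"x": 1.79,"y": 0.04,"z": 0,"wx": 0,"wy": 0,"wz": 0,"claw": 10},
    {"x": 2.06,"y": 0.09,"z": 0,"wx": 0,"wy": 0,"wz": 0,"claw": 10},
  ],
)

```text
clock: 21.92
position: [0.4464, -0.3032, 0.0793]
tool_rot: [-3.137, 0.003, 1.403]
force: [-11.4, -3.7, 1.7]
grip_width: 0.0148
```

```bash
python3 d.py; python3 -c "
from h import *
grab('wrist','w15')"
```

```text
21.925 [ 0.4463737  -0.30319497  0.07928852] [-11.4  -3.7   1.7] 0.014836574958709338 [ 0.99  0.7  -0.7   1.91  0.65  0.77  1.31]
159.57518660941628 r 0.05818428916661529 theta 0.8125347763172308
0.5 [-1.77  0.28  0.  ]
0.55 [-1.5   0.25  0.  ]
0.6 [-1.22  0.24  0.  ]
0.65 [-0.95  0.24  0.  ]
0.7 [-0.67  0.25  0.  ]
0.75 [-0.4   0.28 -0.  ]
0.8 [-0.13  0.32 -0.  ]
0.85 [ 0.14  0.37 -0.  ]
0.9 [ 0.4   0.44 -0.  ]
0.95 [ 0.66  0.52 -0.  ]
1.0 [ 0.92  0.62 -0.01]
1.05 [ 1.17  0.72 -0.01]
1.1 [ 1.42  0.84 -0.01]
1.15 [ 1.66  0.98 -0.01]
1.2 [ 1.89  1.12 -0.01]
1.25 [ 2.12  1.27 -0.01]
```

View pics/w15.png

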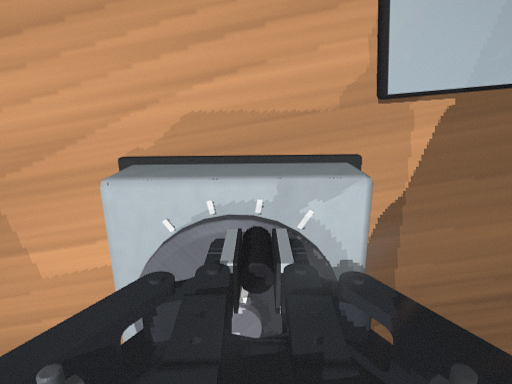

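jog_arm(
  increments=[
    {"x": 0.2,"y": 0.04,"z": 0,"wx": 0,"wy": 0,"wz": 0,"claw": 10},
    {"x": 0.45,"y": 0.12,"z": 0,"wx": 0,"wy": 0,"wz": 0,"claw": 10},
    {"x": 0.7,"y": 0.22,"z": 0,"wx": 0,"wy": 0,"wz": 0,"claw": 10},
    {"x": 0.95,"y": 0.32,"z": 0,"wx": 0,"wy": 0,"wz": 0,"claw": 10},
    {"x": 1.2,"y": 0.43,"z": 0,"wx": 0,"wy": 0,"wz": 0,"claw": 10},
    {"x": 1.45,"y": 0.55,"z": 0,"wx": 0,"wy": 0,"wz": 0,"claw": 10},
    {"x": 1.7,"y": 0.7,"z": 0,"wx": 0,"wy": 0,"wz": 0,"claw": 10},
    {"x": 1.9,"y": 0.82,"z": 0,"wx": 0,"wy": 0,"wz": 0,"claw": 10},
    {"x": 2.05,"y": 0.9,"z": 0,"wx": 0,"wy": 0,"wz": 0,"claw": 10},
    {"x": 2.05,"y": 0.9,"z": 0,"wx": 0,"wy": 0,"wz": 0,"claw": 10},
  ],
)

```text
clock: 23.22
position: [0.4575, -0.2851, 0.0792]
tool_rot: [-3.135, 0.004, 1.402]
force: [-6.1, -5.1, 2.3]
grip_width: 0.0151
```

```bash
python3 d.py|head -2; python3 -c "
from h import *
grab('wrist','w16');grab('top','t16');grab('side','s16');crop('s16',190,110,330,220,5,'c16');crop('w16',60,120,380,360,2.5,'c17')"
```

```text
23.225 [ 0.45749712 -0.28505968  0.07917557] [-6.1 -5.1  2.3] 0.015081898939464398 [ 0.94  0.7  -0.7   1.91  0.65  0.77  1.27]
138.46988076103727 r 0.05797817505677752 theta 1.1808918530118597
```

View pics/c17.png

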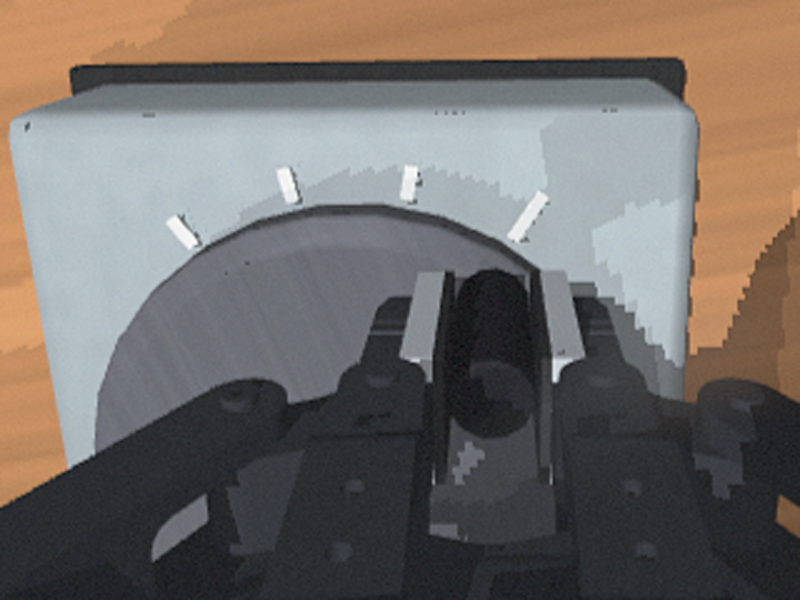

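View pics/t16.png

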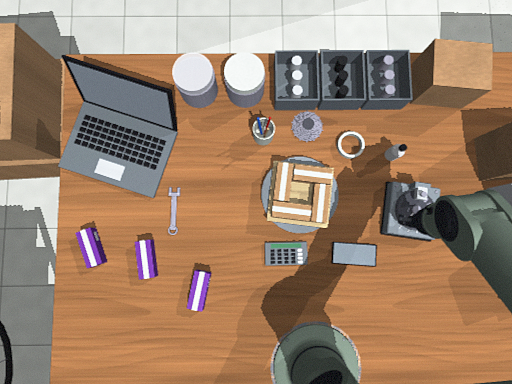

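Run:
```python
from h import *
f=load('w16'); w=lambda p:(60+(p[0]+.5)/2.5-.5,120+(p[1]+.5)/2.5-.5)
M=[(184,231),(288,185),(410,184),(529,216)]
f13=load('w13'); 
m=np.array([atz(f,*w(p),.05)[:2] for p in M]); print(m.round(4))
m0=np.array([[.4396,-.3542],[.432,-.3274],[.4362,-.3002],[.449,-.2745]]); h0=np.array([.5009,-.3234])
sh=(m-m0).mean(0); print('shift',sh, (m-m0-sh).round(4))
h=h0+sh
for p,z in [((498,400),.105),((490,308),.063)]:
    q=atz(f,*w(p),z)[:2]; d=q-h; a=np.degrees(np.arctan2(d[1],d[0]))%360; print(q.round(4),np.linalg.norm(d).round(4),a, 'theta vs home 205.9:',np.radians(205.9-a))
```

```text
[[ 0.439  -0.3546]
 [ 0.4322 -0.3281]
 [ 0.4366 -0.3004]
 [ 0.4488 -0.2748]]
shift [-8.21822403e-05 -3.92521181e-04] [[-0.0005 -0.    ]
 [ 0.0002 -0.0003]
 [ 0.0005  0.0002]
 [-0.0002  0.0001]]
[ 0.4618 -0.2845] 0.0554 134.7690579695963 theta vs home 205.9: 1.241469138475765
[ 0.4641 -0.2865] 0.0523 134.514330500673 theta vs home 205.9: 1.2459149715037483
```

```bash
python3 -c "
from h import *
for i in range(5): f=grab('top','t17')
crop('t17',245,145,355,245,7,'c18')
o=(245,145)
for n,P in [('far',[(226,118),(345,132),(312,395),(200,385)]),('near',[(487,268),(602,280),(580,545),(468,533)])]: poly(f,P,.085,o,7,n)
s=bot.observe(); print(s['clock'],s['position'],s['force'],s['qd'].round(3))
"
```

```text
far c [0.5907 0.1007] sides [0.0541, 0.1204, 0.0502, 0.1219] ang [-97.3, 171.7, 84.3, -6.4]
near c [ 0.5223 -0.0158] sides [0.0519, 0.1195, 0.05, 0.1194] ang [-96.6, 173.4, 83.3, -5.7]
23.625 [ 0.45746911 -0.28507987  0.07918998] [-6.39589825 -6.67256203  1.27311992] [ 0.001 -0.     0.    -0.    -0.001 -0.001  0.002]
```

View pics/c18.png

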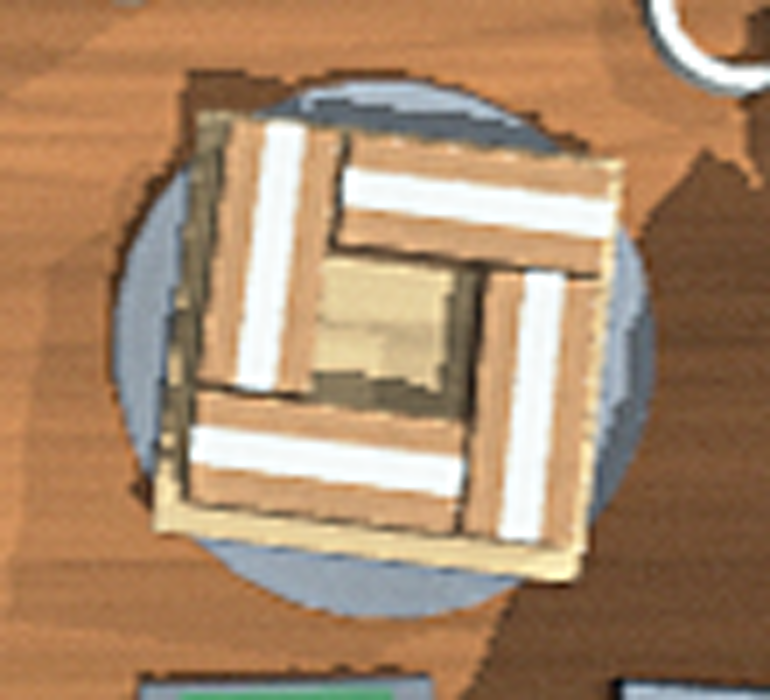

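```bash
python3 -c "
from h import *
print(bot.job_done())"
```

```text
the job is handed in; nothing more can be done
None
```

I laid both loose cartons in the two open places, turned the dial to the third notch, and handed the job in at about 24 s with the fingers still holding the post. No verdict is reported, so the results below are from my own checks.

- **Layer:** the last top view put the two cartons within about 1–2 mm and 2° of their places. The pinwheel looked tidy and flat, and I saw no shift in the two laid cartons.
- **Dial:** it read 1.18 rad from the arm's position and 1.24 rad from the wrist picture. Both lie inside the allowed 1.08–1.32 rad. The arm was steady, with a net force of about 9 N on the tool and a 30 N grip on the post.
- **Other things on the counter:** none looked moved in the last full top view.
- **Disagreements:** the top and wrist cameras differed by about 3 mm in x. The dial's axis also seemed 2–3 mm nearer the robot than the wrist camera showed, so the post pushed back with up to about 16 N during the turn, and I shifted the arc to follow it. I set the second carton down a bit hard, about 25 N, with no visible effect.

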